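# Charge the bench weigh hopper with its brake set

## Robot

A 6-joint arm with a two-finger parallel gripper is mounted at the origin on the work surface. World frame = base frame: x ahead of the robot, y to its left, z up, the work surface at z = 0. Lengths are in mm, angles in rad, forces in N, time in s.
With the tool pointing down it reaches from about 350 to 975 mm from the base axis. Payload 4.9 kg.
Tool frame: the origin (TCP) lies midway between the tips of the shut fingers; the grasp point (between the pads) lies 19 mm behind it; z points along the fingers, y is the line along which they close (so a half turn about z gives the same grasp; the last joint's range is limited). The gripper opens to 85 mm and grips with 20 to 120 N. Pads are 22 mm wide; open, the fingers measure 114 mm over their backs; the gripper's body (76 mm by 85 mm) begins 54 mm behind the grasp point. The pads swing forward as they close: fully open they stand 13 mm farther back than shut.
Start: joints at [-1.3, 0.053, 1.613, -0, 1.476, -0.119], TCP at [237.495, -578.098, 231.304] pointing down, gripper open.
Joint ranges: [-3.01, 3.01], [-1.01, 2.22], [0.06, 2.58], [-1.02, 4.17], [0.09, 2.62], [-3.14, 3.14]. Speed limits (rad/s): [2.57, 2.57, 3.14, 3.14, 3.14, 3.14].

## Interface

Orientations are given as a rotation vector (axis times angle).
In Python, from rig import bot, cams, close_job gives the robot as it stands.
- The arm moves only by the tool play_rows, never from a script. Its arguments are lists of equal length, an entry for each row: "grip": the closure, from 0 (fully open) to 1 (shut); "slide": the shift along the tool's x, y, z in units of 0.2 m (1.0 is 0.2 m), a list of three; "spin": the turn about the tool's z in units of pi/4 rad (1.0 is pi/4 rad). A call has 1 to 12 rows; each row is the pose to reach, as a shift and turn from the pose commanded when the call began, along the tool's axes at that moment; what a row does not reach only later rows make up. A row lasts 1/10 s, in which the tool goes at most 50 mm and 8.59 degrees, less where a joint would pass 70% of its speed; a pose out of reach is approached as far as the arm can. A call with a number of a shift or a turn outside -1 to 1 is refused whole. A call with a gripper value outside its range is refused whole. The fingers move at their own pace and stop on an object; "force" is the grip in N (left out, the last holds). Time passes only in rows, so rows that repeat a pose let the fingers close. It gives the time, the measured TCP pose, the force, the opening and the grip force at its end, in the units of the state.
- bot.read_state(): the state, without advancing time (a new reading comes with each control period).
- cams.get_image(name): name is "scene" or "top"; returns a dict with "frame" (400x640x3 uint8, blue, green, red), "depth" (400x640 float32, mm along the optical axis (not along the pixel's ray), 0 where there is no reading), "fx", "fy", "cx", "cy" (pixels), "R" (3x3) and "t" (3): a world point X has camera coordinates R X + t. Camera axes: x right, y down, z forward; pixel columns grow to the right and rows downward; lengths in mm; the calibration is good to about 2 mm. A picture is of the moment at which its call begins.
- close_job(): hands the job in; it is judged then, once.
The state is a dict: "time": time; "joints": joint angles; "joint_vel": joint speeds; "joint_efforts": joint torques, N m; "position": TCP position; "tcp_rot": TCP orientation; "force": force on the tool from outside, world axes, zero at the start; "wrist_torque": the same for the moment, N m; "finger_gap": finger opening in mm; "gripper_force": force on a finger pad.
Only numpy, scipy, OpenCV 4.12 (cv2) and the standard library are available. Lean on these libraries where they do the work, as an engineer would, in place of code of your own. Each camera call takes 0.05 s, during which the arm holds its last target. There are 200 camera calls.

## Task

First pull the weighing unit's brake lever up to its third notch (not the fourth) and let go, so that it stays there by itself; then gather every drilled aluminium block from the bench into the grey tray where it stands on its rubber mat. Tip the tray out into the square steel hopper so that all the blocks lie in it while the tray is still tipped over it, and set the empty tray back flat on its mat. Last, press the white release button right down so that the brake lever drops fully home, with all the blocks left in the hopper, and do not disturb the other things on the bench.

Things in the scene. Friction and masses are not known exactly. Their poses are not given: they have to be found in the camera images.
- lever (a joint): Brake lever angle, rad: 0 = home (grip 12 degrees above level, on the unit's -x side of the hinge), grows as the grip is raised, at most 1.08. A ratchet holds it at 0.24 (first notch), 0.48 (second), 0.72 (third) or 0.96 (fourth): each clicks in just past that value (0.02). A spring (0.5 N m) returns it to the notch below. It starts home or in the first notch.
- lever_hinge (a point): Point on the lever's horizontal hinge axis, fixed to the weighing unit, 105 mm above the bench; its axes are those of the unit: the lever swings in its x-z plane, hinge along y. A vertical steel brake disc (radius 70 mm, 8 mm thick) turns about it.
- lever_grip (a point): Centre of the lever's black round grip (24 mm diameter, about 75 mm long), 130 mm from the hinge. At home it stands about 132 mm above the bench. Nothing within 45 mm on either side in y.
- release (a joint): Travel of the release button in m: 0 = up, 0.009 = fully down (spring, about 5 N). Pressed beyond about 0.007 it frees the lever, which then drops to 0. It also bobs down as the ratchet clicks.
- release_top (a point): Centre of the top face of the white round release button (30 mm diameter), 145 mm above the bench; press straight down.
- hopper_in (a point): Centre of the hopper's inner floor, 25 mm above the bench, axes those of the weighing unit. Hopper: open square steel bin, inside 200 x 200 mm, rim 85 mm above the bench, 5 mm walls. The lever's plane lies 175 mm from it towards +y.
- mat: Rubber mat fixed to the bench, 190 x 140 x 3 mm, the tray's place; origin at the centre of its underside.
- tray: Grey plastic tray, about 0.18 kg; origin under its floor, z up. Side walls at y = +-57 mm from x = -90 to 70 mm, 45 mm high; rear wall at x = 67 mm, 45 mm high. Floor 4 mm thick, flat from x = -45 to 65 mm, then rising as a 25 degree pouring lip to 21 mm at the open mouth, x = -90 mm. Upright handle plate on the rear wall: 10 mm thick in x, 56 mm wide in y, top at z = 100 mm.
- tray_grip (a point): Middle of the tray's handle plate, at x = 70, z = 80 mm in the tray's frame; 20 mm below the plate's top. Grip across the 10 mm thickness (fingers close along the tray's x).
- block0: Aluminium insert block with three dark drilled wells, 70 x 26 x 24 mm (x, y, z), about 0.1 kg; origin at the centre of its underside. Three to five of the five block entries are present.
- block1: Aluminium insert block with three dark drilled wells, 70 x 26 x 24 mm (x, y, z), about 0.1 kg; origin at the centre of its underside. Three to five of the five block entries are present.
- block2: Aluminium insert block with three dark drilled wells, 70 x 26 x 24 mm (x, y, z), about 0.1 kg; origin at the centre of its underside. Three to five of the five block entries are present.
- block3: Aluminium insert block with three dark drilled wells, 70 x 26 x 24 mm (x, y, z), about 0.1 kg; origin at the centre of its underside. Three to five of the five block entries are present.
- block4: Aluminium insert block with three dark drilled wells, 70 x 26 x 24 mm (x, y, z), about 0.1 kg; origin at the centre of its underside. Three to five of the five block entries are present.
- jar: Bystander: glass jar, 56 mm diameter, 80 mm high, origin under its centre.
- driver: Bystander: screwdriver lying on the bench beyond the weighing unit.
- case: Bystander: dark red box 90 x 140 x 45 mm beyond the tray, origin under its centre.
- tape: Bystander: roll of tape lying flat, 90 mm diameter, 22 mm high.
- mug: Bystander: white mug, 76 mm diameter, 90 mm high.
Mind the look-alikes: they are no part of the job. What is shaped like the tray but red or turquoise is not meant.

How it is judged (in metres and radians):
On the way, in this order (a step that is already met when the one before it is completed fails the run):
1. The brake lever rests by itself in its third notch (0.64 to 0.86 rad), fingers off it (value of joint lever between 0.64 and 0.86 rad and contact force between the fingers and lever below 0.3 N), for 0.4 s.
2. All blocks lie in the tray, let go, the tray level on the bench, brake still in the third notch (value of joint lever between 0.64 and 0.86 rad and x of block0 in the frame of tray between -0.09 and 0.068 m and y of block0 in the frame of tray between -0.06 and 0.06 m and z of block0 in the frame of tray between -0.03 and 0.075 m and contact force between the fingers and block0 below 0.3 N and x of block1 in the frame of tray between -0.09 and 0.068 m and y of block1 in the frame of tray between -0.06 and 0.06 m and z of block1 in the frame of tray between -0.03 and 0.075 m and contact force between the fingers and block1 below 0.3 N and x of block2 in the frame of tray between -0.09 and 0.068 m and y of block2 in the frame of tray between -0.06 and 0.06 m and z of block2 in the frame of tray between -0.03 and 0.075 m and contact force between the fingers and block2 below 0.3 N and x of block3 in the frame of tray between -0.09 and 0.068 m and y of block3 in the frame of tray between -0.06 and 0.06 m and z of block3 in the frame of tray between -0.03 and 0.075 m and contact force between the fingers and block3 below 0.3 N and x of block4 in the frame of tray between -0.09 and 0.068 m and y of block4 in the frame of tray between -0.06 and 0.06 m and z of block4 in the frame of tray between -0.03 and 0.075 m and contact force between the fingers and block4 below 0.3 N and angle between tray's own z axis and vertical below 0.12 rad and height (world z) of tray below 0.015 m), for 0.3 s.
3. All blocks lie in the hopper while the tray is tipped (over 0.7 rad) above it, brake still set (value of joint lever between 0.64 and 0.86 rad and x of block0 in the frame of hopper_in between -0.105 and 0.105 m and y of block0 in the frame of hopper_in between -0.105 and 0.105 m and z of block0 in the frame of hopper_in between -0.03 and 0.07 m and x of block1 in the frame of hopper_in between -0.105 and 0.105 m and y of block1 in the frame of hopper_in between -0.105 and 0.105 m and z of block1 in the frame of hopper_in between -0.03 and 0.07 m and x of block2 in the frame of hopper_in between -0.105 and 0.105 m and y of block2 in the frame of hopper_in between -0.105 and 0.105 m and z of block2 in the frame of hopper_in between -0.03 and 0.07 m and x of block3 in the frame of hopper_in between -0.105 and 0.105 m and y of block3 in the frame of hopper_in between -0.105 and 0.105 m and z of block3 in the frame of hopper_in between -0.03 and 0.07 m and x of block4 in the frame of hopper_in between -0.105 and 0.105 m and y of block4 in the frame of hopper_in between -0.105 and 0.105 m and z of block4 in the frame of hopper_in between -0.03 and 0.07 m and angle between tray's own z axis and vertical above 0.7 rad and horizontal distance between tray and hopper_in below 0.22 m), for 0.1 s.
4. The tray is back on its mat, flat and let go, brake still set (value of joint lever between 0.64 and 0.86 rad and horizontal distance between tray and mat below 0.045 m and angle between tray's own z axis and vertical below 0.08 rad and height (world z) of tray below 0.012 m and contact force between the fingers and tray below 0.3 N), for 0.3 s.
5. The release button is pressed down (over 6 mm) (value of joint release above 0.006 m), for 0.05 s.
At the end, for the whole second after the job is handed in: The lever is home (below 0.06 rad), every block lies at rest inside the hopper, the tray stands flat at rest with its origin within 45 mm of the mat's centre, and nothing is held (value of joint lever below 0.06 rad and x of block0 in the frame of hopper_in between -0.105 and 0.105 m and y of block0 in the frame of hopper_in between -0.105 and 0.105 m and z of block0 in the frame of hopper_in between -0.03 and 0.07 m and x of block1 in the frame of hopper_in between -0.105 and 0.105 m and y of block1 in the frame of hopper_in between -0.105 and 0.105 m and z of block1 in the frame of hopper_in between -0.03 and 0.07 m and x of block2 in the frame of hopper_in between -0.105 and 0.105 m and y of block2 in the frame of hopper_in between -0.105 and 0.105 m and z of block2 in the frame of hopper_in between -0.03 and 0.07 m and x of block3 in the frame of hopper_in between -0.105 and 0.105 m and y of block3 in the frame of hopper_in between -0.105 and 0.105 m and z of block3 in the frame of hopper_in between -0.03 and 0.07 m and x of block4 in the frame of hopper_in between -0.105 and 0.105 m and y of block4 in the frame of hopper_in between -0.105 and 0.105 m and z of block4 in the frame of hopper_in between -0.03 and 0.07 m and horizontal distance between tray and mat below 0.045 m and angle between tray's own z axis and vertical below 0.08 rad and height (world z) of tray below 0.012 m and contact force between the fingers and tray below 0.3 N and linear speed of each of tray, block0, block1, block2, block3, block4 below 0.02 m/s); the robot touches nothing.
It fails at once if a bystander (jar, screwdriver, case, tape, mug) is pushed more than 30 mm or tipped over (distance of any of jar, case, driver, tape, mug from where it was at the start of the episode above 0.03 m or angle between any of jar, case, tape, mug's own z axis and vertical above 0.6 rad).
Of block0, block1, block2, block3, block4 only 3 to 5 are there at a start; the rules pass over those that are not, and their reading is None.
At some moment in a run one of block0, block1, block2, block3, block4, tray may be knocked a few centimetres aside while the robot is not near it.
It also fails if it takes over 210 s, if anything falls off the work surface, if the arm or the gripper's body presses on something with over 40 N, if the wrist force passes 120 N, or if a joint passes its speed limit or range.

## Working session

There is one attempt and no reset: what is moved stays moved. The work goes in short steps, Python scripts to look and compute and a tool call to move; the robot and the scene stay as the last step left them, time stands still between calls to the robot, and variables do not carry over. Pictures are saved under pics/ and viewed, at most 14 in all, crops included, and the job is handed in when it is done.

Besides the shell and the picture viewer there is one more tool, called after "Request:" as a command line: name --pt "numbers of a row" for each row, then --argument value for the rest. play_rows: Moves the arm, as the interface text tells. Shifts and turns lie within -1 to 1; 1 stands for 0.2 m of shift or pi/4 rad of turn. Its arguments: {"type":"object","properties":{"grip":{"type":"array","items":{"type":"number"}},"slide":{"type":"array","items":{"type":"array","items":{"type":"number"}}},"spin":{"type":"array","items":{"type":"number"}},"force":{"type":"number"}},"required":["grip","slide","spin"]}

```bash
ls; mkdir -p pics; python3 - <<'E'
from rig import bot,cams
import cv2,numpy as np
s=bot.read_state();print(s)
for n in("scene","top"):
    c=cams.get_image(n);cv2.imwrite(f"pics/{n}0.png",c["frame"]);np.savez(f"{n}0.npz",**c)
    print(n,c["fx"],c["fy"],c["cx"],c["cy"],np.round(c["R"],3).tolist(),c["t"])
E
```

```text
pics
{'time': 0.0, 'joints': array([-1.29995668e+00,  5.33441932e-02,  1.61432862e+00,  2.37781347e-05,
        1.47600724e+00, -1.18992473e-01]), 'joint_vel': array([ 5.32142819e-04, -4.46358578e-04, -1.40740267e-03, -2.05289938e-03,
       -1.23205613e-04, -2.42056923e-05]), 'joint_efforts': array([-2.14123042e-04, -3.93693602e+01, -3.70172632e+01, -2.65022763e-04,
        6.94878850e-03,  1.24062151e-05]), 'position': array([ 237.35940994, -577.48339343,  230.05019837]), 'tcp_rot': array([-3.08006019e+00, -6.08069826e-01,  2.11492841e-04]), 'force': array([ 0.48266154, -0.56140285, -0.11796146]), 'wrist_torque': array([-0.05853812,  0.01316969, -0.01776869]), 'gripper_force': 0.0, 'finger_gap': 85.55473283092688}
scene 446.53221865914304 446.53221865914304 322.36638238670986 206.20005218198568 [[0.5, 0.866, 0.021], [0.663, -0.367, -0.652], [-0.557, 0.34, -0.758]] [-188.81203657 -343.81140731 1655.49001065]
top 479.84275420259337 479.84275420259337 315.5073750368602 203.2491583285516 [[-0.001, -1.0, -0.002], [-0.994, 0.001, -0.114], [0.114, 0.002, -0.994]] [-128.25419124  568.33765083 1603.94438319]
```

View pics/scene0.png

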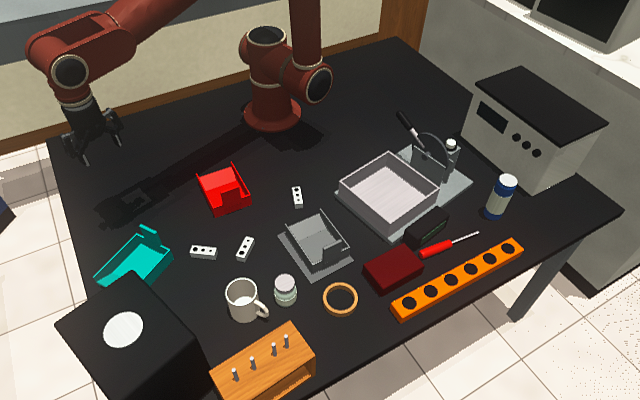

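View pics/top0.png

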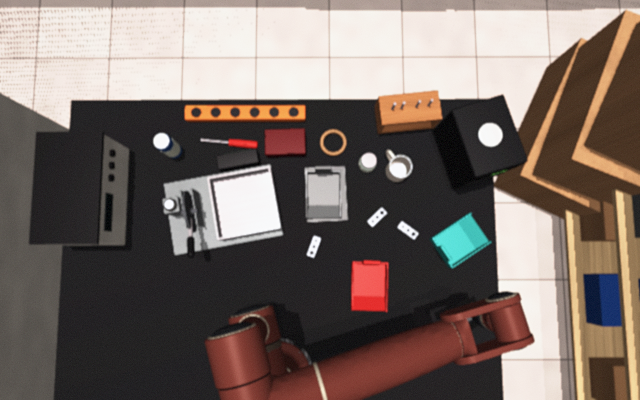

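The scene image shows the weighing unit at (400,190), with its hopper at (388,190), lever grip (405,122) and release button (451,146). The grey tray is at (318,242), between the red tray (222,188) and the turquoise one (135,258). The blocks are at (204,252), (245,248) and (297,196). In the top image the blocks are at (377,217), (407,230) and (314,246). The only grey tray, which stands on a mat, is at (325,193), so that is the one meant. I'll measure these and view an enlarged crop.

```bash
cat > h.py <<'E'
import numpy as np,cv2
def cloud(c):
    v,u=np.mgrid[0:400,0:640];d=c["depth"]
    P=np.stack([(u-c["cx"])*d/c["fx"],(v-c["cy"])*d/c["fy"],d],-1)
    W=(P-c["t"])@c["R"]; W[d==0]=np.nan
    return W
def proj(c,X):
    p=np.asarray(X,float)@np.asarray(c["R"]).T+c["t"]
    return p[...,:2]/p[...,2:]*[c["fx"],c["fy"]]+[c["cx"],c["cy"]]
def rect(P):
    (x,y),(a,b),t=cv2.minAreaRect(P.astype(np.float32)); 
    if a<b:a,b,t=b,a,t+90
    return np.round([x,y,a,b,(t+90)%180-90],1)
def blocks(c,lo=15,hi=34,amin=40,amax=600):
    "components of block height that are bright & colourless"
    W=cloud(c);f=c["frame"].astype(int);out=[]
    m=((W[...,2]>lo)&(W[...,2]<hi)).astype(np.uint8)
    n,l,s,_=cv2.connectedComponentsWithStats(m)
    for i in range(1,n):
        k=l==i
        if amin<s[i,4]<amax: out.append((s[i,:5].tolist(),rect(W[k][:,:2]),np.round(np.median(W[k][:,2]),1),np.median(f[k],0)))
    return out
E
python3 - <<'E'
from h import *
for n in("top","scene"):
    c=dict(np.load(n+"0.npz"));W=cloud(c);print(n,"bench z",np.nanmedian(W[...,2][(c["depth"]>0)&(c["frame"].max(-1)<40)]))
    for b in blocks(c):print(b)
    for lo,hi,nm in((75,95,"rim"),(90,112,"handle"),(115,160,"lever/button"),(38,52,"tray walls")):
        m=((W[...,2]>lo)&(W[...,2]<hi)).astype(np.uint8);k,l,s,_=cv2.connectedComponentsWithStats(m)
        for i in range(1,k):
            q=W[l==i]
            if s[i,4]>15 and 300<np.median(q[:,0])<900 and abs(np.median(q[:,1]))<500:print(nm,s[i].tolist(),rect(q[:,:2]),q[:,2].min().round(),q[:,2].max().round(),np.round(np.median(q,0)))
c=np.load("top0.npz")["frame"];d=np.load("scene0.npz")["frame"]
cv2.imwrite("pics/crop1.png",np.hstack([cv2.resize(c[130:270,150:350],(400,280),interpolation=2),cv2.resize(d[90:290,270:470],(400,400),interpolation=2)[:280]]))
E
```

```text
top bench z -0.11261448133788679
([599, 45, 41, 112, 334], array([  941.5, -1197. ,   407.7,   139.3,    -5.4]), np.float64(24.7), array([36., 52., 74.]))
([185, 106, 71, 16, 391], array([885.9, 204.3, 246.1,  52.6,  89.9]), np.float64(30.7), array([ 63., 125., 224.]))
([235, 106, 70, 16, 412], array([886.3,  31.3, 240.7,  50.3,  89.5]), np.float64(31.1), array([ 67., 137., 237.]))
([320, 130, 26, 26, 187], array([ 783.5, -188.8,   87.8,   87. ,   56.6]), np.float64(21.4), array([104., 152., 208.]))
([433, 130, 24, 59, 100], array([ 723. , -571.9,  218.1,    9.7,   19.3]), np.float64(25.8), array([12., 11., 12.]))
([227, 140, 31, 9, 183], array([780.3, 128.4, 104.8,  25.1,  83.4]), np.float64(22.1), array([ 47.,  51., 227.]))
([122, 147, 6, 76, 163], array([635.2, 527.8, 260.5,   9. ,  -0. ]), np.float64(25.1), array([82., 88., 92.]))
([266, 153, 40, 4, 55], array([736.6, -25.2, 135.6,   5. , -86.9]), np.float64(25.0), array([ 9.,  7., 26.]))
([306, 204, 34, 15, 250], array([ 538.5, -153.9,  112.1,   48.7,   86.1]), np.float64(21.6), array([126., 127., 128.]))
([367, 208, 20, 19, 159
[... 9265 characters left out ...]
8] 38.0 43.0 [896. 220.  39.]
tray walls [464, 263, 15, 12, 62] [892.7 156.3  37.7  34.7  53.1] 38.0 42.0 [891. 156.  39.]
tray walls [446, 279, 9, 6, 18] [895.7  81.4  26.8  11.2  73.8] 38.0 42.0 [895.  78.  39.]
tray walls [425, 285, 8, 7, 18] [881.9  21.4  17.3  16.6 -59.9] 38.0 43.0 [880.  21.  39.]
tray walls [229, 287, 26, 14, 88] [ 662.6 -401.3   63.3   24.    78.7] 38.0 52.0 [ 658. -400.   46.]
tray walls [274, 289, 23, 12, 93] [ 723.9 -309.5   55.5   25.2   60.8] 38.0 52.0 [ 732. -315.   47.]
tray walls [403, 297, 13, 10, 44] [889.  -46.3  30.2  23.6  54. ] 38.0 42.0 [889. -44.  39.]
tray walls [229, 306, 29, 10, 77] [ 713.2 -417.4   67.7   20.9   65.3] 38.0 52.0 [ 721. -415.   44.]
```

View pics/crop1.png

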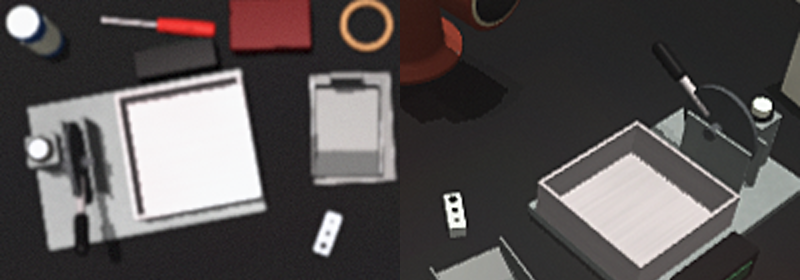

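The crop confirms three white-grey blocks, the one grey tray on its mat, and the lever's black grip at crop (82,235) on the unit's −x side. The button is at crop (38,150). Next I'll measure the lever and hopper in the unit frame.

```bash
python3 - <<'E'
from h import *
for n in("top","scene"):
    c=dict(np.load(n+"0.npz"));W=cloud(c);f=c["frame"].astype(int)
    Z=W[...,2]
    reg=(W[...,0]>380)&(W[...,0]<700)&(W[...,1]>0)&(W[...,1]<400)
    rim=reg&(Z>75)&(Z<92)&(W[...,1]<235)
    m=rim.astype(np.uint8);k,l,s,_=cv2.connectedComponentsWithStats(m);i=1+s[1:,4].argmax()
    r=rect(W[l==i][:,:2]);print(n,"rim",r)
    a=np.radians(10.3);Rz=np.array([[np.cos(a),np.sin(a)],[-np.sin(a),np.cos(a)]])
    H=np.array([566.5,112]);U=(W[...,:2]-H)@Rz.T
    L=reg&(abs(U[...,1]-175)<25)&(Z>95)
    for lo in range(-150,120,15):
        q=L&(U[...,0]>=lo)&(U[...,0]<lo+15)
        if q.sum()>2:
            z=Z[q];j=z>z.max()-25
            print(lo+7,q.sum(),"zmax",z.max().round(),"y",np.percentile(U[q][:,1][j],[5,50,95]).round(),"bgr",np.median(f[q],0))
    B=reg&(U[...,1]>190)&(Z>140)&(Z<152)&(f.min(-1)>150);print("button",B.sum(),rect(W[B][:,:2]) if B.sum()>5 else 0,np.median(Z[B]),U[B].mean(0))
    T=(abs(W[...,1]+152)<40)&(abs(W[...,0]-680)<25)&(Z>92);print("handle",rect(W[T][:,:2]),Z[T].max())
E
```

```text
top rim [565.4 110.2 212.  210.3  10.2]
-143 39 zmax 189.0 y [162. 169. 181.] bgr [25. 23. 25.]
-128 35 zmax 184.0 y [161. 170. 180.] bgr [26. 24. 26.]
-113 38 zmax 175.0 y [161. 168. 180.] bgr [26.  25.  25.5]
-98 36 zmax 168.0 y [161. 170. 180.] bgr [26.5 25.5 26.5]
-83 22 zmax 161.0 y [165. 170. 177.] bgr [149.5 148.5 154. ]
-68 30 zmax 149.0 y [166. 170. 177.] bgr [157. 155. 166.]
-53 44 zmax 161.0 y [168. 170. 175.] bgr [76.  74.5 77. ]
-38 61 zmax 173.0 y [168. 171. 175.] bgr [75. 73. 78.]
-23 54 zmax 173.0 y [168. 170. 177.] bgr [61.5 59.5 58.5]
-8 73 zmax 178.0 y [168. 170. 175.] bgr [86. 84. 84.]
7 62 zmax 176.0 y [168. 170. 176.] bgr [71.  69.5 68. ]
22 51 zmax 173.0 y [168. 171. 175.] bgr [58. 57. 55.]
37 56 zmax 170.0 y [168. 171. 175.] bgr [60.5 59.5 59.5]
52 50 zmax 155.0 y [168. 170. 176.] bgr [69.  68.  66.5]
67 24 zmax 130.0 y [152. 169. 192.] bgr [102.  102.5 102.5]
button 62 [553.6 337.9  26.8  26.1 -25.7] 144.4306676071218 [ 27.35856935 224.15041718]
handle [ 679.1 -153.9   53.    11.8   89.1] 109.5859116162982
scene rim [568.4 114.3 216.7 214.9 -80.3]
-143 19 zma
[... 333 characters left out ...]
9 zmax 154.0 y [168. 173. 177.] bgr [41. 41. 41.]
-38 92 zmax 167.0 y [169. 172. 176.] bgr [57.  58.5 56. ]
-23 104 zmax 172.0 y [169. 173. 179.] bgr [41. 40. 39.]
-8 100 zmax 175.0 y [169. 174. 178.] bgr [39. 39. 38.]
7 123 zmax 178.0 y [170. 173. 178.] bgr [40. 40. 39.]
22 119 zmax 176.0 y [170. 174. 178.] bgr [41. 40. 40.]
37 105 zmax 170.0 y [171. 174. 179.] bgr [42. 41. 40.]
52 104 zmax 162.0 y [170. 174. 179.] bgr [43.  43.  41.5]
67 93 zmax 142.0 y [170. 175. 179.] bgr [59. 60. 58.]
82 13 zmax 115.0 y [156. 190. 194.] bgr [65. 67. 64.]
button 48 [557.3 340.6  26.2  25.9 -77.4] 145.05856051687243 [ 32.26460782 227.53104156]
handle [ 683.4 -150.1   55.1   11.8   87.7] 106.66328127003014
```

```bash
cat >> h.py <<'E'
def state():
    from rig import bot
    s=bot.read_state();v=s["tcp_rot"];R=cv2.Rodrigues(np.asarray(v,float))[0]
    return s,np.array([*s["position"],np.degrees(np.arctan2(R[1,0],R[0,0]))])
def plan(wps):
    "wps: x,y,z,yaw of tool x (deg, any half turn). Prints slides/spin per call, rows"
    s,p=state();print("t",round(s["time"],1),"at",p.round(1),"gap",round(s["finger_gap"],1),"F",np.round(s["force"],1),"j6",round(s["joints"][5],2))
    for w in wps:
        w=np.array(w,float);dy=(w[3]-p[3]+90)%180-90;w[3]=p[3]+dy
        d=w[:3]-p[:3];c,q=np.cos(np.radians(p[3])),np.sin(np.radians(p[3]))
        t=np.array([c*d[0]+q*d[1],q*d[0]-c*d[1],-d[2]])/200
        print("->",w.round(1),"slide",t.round(3).tolist(),"spin",round(-dy/45,3),"rows",int(np.ceil(max(np.linalg.norm(d)/50,abs(dy)/8.59)))+1, "" if abs(t).max()<=1 else "SPLIT")
        p=w
E
python3 - <<'E'
from h import *
plan([(330,-400,250,22.3),(420,-220,250,22.3),(440,-30,250,22.3),(430,130,250,10.3),(425.6,260.8,250,10.3),(425.6,260.8,144,10.3)])
E
```

```text
t 0.1 at [ 237.3 -577.6  230.2   22.3] gap 85.8 F [ 0.3 -0.9  0.2] j6 -0.12
-> [ 330.  -400.   250.    22.3] slide [0.766, -0.645, -0.099] spin 0.001 rows 6 
-> [ 420.  -220.   250.    22.3] slide [0.758, -0.662, -0.0] spin -0.0 rows 6 
-> [440.  -30.  250.   22.3] slide [0.453, -0.841, -0.0] spin -0.0 rows 5 
-> [430.  130.  250.   10.3] slide [0.257, -0.759, -0.0] spin 0.267 rows 5 
-> [425.6 260.8 250.   10.3] slide [0.095, -0.647, -0.0] spin -0.0 rows 4 
-> [425.6 260.8 144.   10.3] slide [0.0, 0.0, 0.53] spin -0.0 rows 4
```

Request:
play_rows --grip '[0.41, 0.41, 0.41, 0.41, 0.41, 0.41]' --pt "0.766 -0.645 -0.1" --pt "0.766 -0.645 -0.1" --pt "0.766 -0.645 -0.1" --pt "0.766 -0.645 -0.1" --pt "0.766 -0.645 -0.1" --pt "0.766 -0.645 -0.1" --spin '[0, 0, 0, 0, 0, 0]' --force 40

```text
time: 0.7
position: [330.7, -399.7, 251.3]
tcp_rot: [3.081, 0.612, -0.0]
force: [-0.4, -0.1, -0.2]
finger_gap: 50.5
gripper_force: 0.0
```

Request:
play_rows --grip '[0.41, 0.41, 0.41, 0.41, 0.41, 0.41]' --pt "0.758 -0.662 0" --pt "0.758 -0.662 0" --pt "0.758 -0.662 0" --pt "0.758 -0.662 0" --pt "0.758 -0.662 0" --pt "0.758 -0.662 0" --spin '[0, 0, 0, 0, 0, 0]'

```text
time: 1.3
position: [420.2, -220.7, 250.9]
tcp_rot: [3.082, 0.61, -0.002]
force: [-0.7, 0.0, -0.1]
finger_gap: 50.4
gripper_force: 0.0
```

Request:
play_rows --grip '[0.41, 0.41, 0.41, 0.41, 0.41, 0.41]' --pt "0.453 -0.841 0" --pt "0.453 -0.841 0" --pt "0.453 -0.841 0" --pt "0.453 -0.841 0" --pt "0.453 -0.841 0" --pt "0.453 -0.841 0" --spin '[0, 0, 0, 0, 0, 0]'

```text
time: 1.9
position: [440.1, -31.8, 251.1]
tcp_rot: [3.082, 0.607, -0.001]
force: [-0.4, -0.3, 0.2]
finger_gap: 50.5
gripper_force: 0.0
```

Request:
play_rows --grip '[0.41, 0.41, 0.41, 0.41, 0.41, 0.41]' --pt "0.257 -0.759 0" --pt "0.257 -0.759 0" --pt "0.257 -0.759 0" --pt "0.257 -0.759 0" --pt "0.257 -0.759 0" --pt "0.257 -0.759 0" --spin '[0.267, 0.267, 0.267, 0.267, 0.267, 0.267]'

```text
time: 2.5
position: [430.5, 127.6, 251.1]
tcp_rot: [3.128, 0.278, -0.001]
force: [0.4, 0.9, -0.1]
finger_gap: 50.5
gripper_force: 0.0
```

Request:
play_rows --grip '[0.41, 0.41, 0.41, 0.41, 0.41, 0.41]' --pt "0.095 -0.647 0" --pt "0.095 -0.647 0" --pt "0.095 -0.647 0" --pt "0.095 -0.647 0" --pt "0.095 -0.647 0" --pt "0.095 -0.647 0" --spin '[0, 0, 0, 0, 0, 0]'

```text
time: 3.1
position: [426.2, 258.3, 251.2]
tcp_rot: [3.129, 0.278, -0.0]
force: [0.4, -0.9, -0.5]
finger_gap: 50.3
gripper_force: 0.0
```

```bash
python3 - <<'E'
from h import *
plan([(425.6,260.8,144,10.3)])
E
```

```text
t 3.1 at [426.2 258.3 251.2  10.1] gap 50.3 F [ 0.4 -0.9 -0.5] j6 1.79
-> [425.6 260.8 144.   10.3] slide [-0.001, -0.013, 0.536] spin -0.003 rows 4
```

Request:
play_rows --grip '[0.41, 0.41, 0.41, 0.41, 0.41, 0.41]' --pt "0 -0.013 0.3" --pt "0 -0.013 0.3" --pt "0 -0.013 0.45" --pt "0 -0.013 0.535" --pt "0 -0.013 0.535" --pt "0 -0.013 0.535" --spin '[0, 0, 0, 0, 0, 0]'

```text
time: 3.7
position: [425.3, 262.2, 145.0]
tcp_rot: [3.129, 0.281, 0.0]
force: [-0.1, 0.2, -0.5]
finger_gap: 50.6
gripper_force: 0.0
```

Request:
play_rows --grip '[0.9, 0.9, 0.9, 0.9, 0.9, 0.9]' --pt "0 0 0" --pt "0 0 0" --pt "0 0 0" --pt "0 0 0" --pt "0 0 0" --pt "0 0 0" --spin '[0, 0, 0, 0, 0, 0]'

```text
time: 4.3
position: [425.6, 263.5, 145.9]
tcp_rot: [-3.127, -0.283, -0.003]
force: [-2.5, 1.5, 6.4]
finger_gap: 22.6
gripper_force: 39.7
```

Request:
play_rows --grip '[0.9, 0.9, 0.9, 0.9, 0.9, 0.9, 0.9, 0.9, 0.9, 0.9]' --pt "0.025 0 -0.045" --pt "0.053 0 -0.09" --pt "0.08 0 -0.128" --pt "0.114 0 -0.165" --pt "0.145 0 -0.195" --pt "0.176 0 -0.222" --pt "0.21 0 -0.248" --pt "0.24 0 -0.268" --pt "0.245 0 -0.27" --pt "0.245 0 -0.27" --spin '[0, 0, 0, 0, 0, 0, 0, 0, 0, 0]'

```text
time: 5.3
position: [471.2, 271.8, 195.4]
tcp_rot: [-3.128, -0.284, 0.01]
force: [-1.9, 4.9, -8.3]
finger_gap: 22.4
gripper_force: 39.8
```

```bash
python3 - <<'E'
from h import *
from rig import cams
plan([])
a=[cv2.resize(cams.get_image(n)["frame"][y:y+130,x:x+130],(390,390),interpolation=2) for n,x,y in(("scene",370,80),("top",130,150))]
cv2.imwrite("pics/lever1.png",np.hstack(a))
E
```

```text
t 5.3 at [471.2 271.8 195.4  10.4] gap 22.4 F [-1.9  4.9 -8.3] j6 1.77
```

View pics/lever1.png

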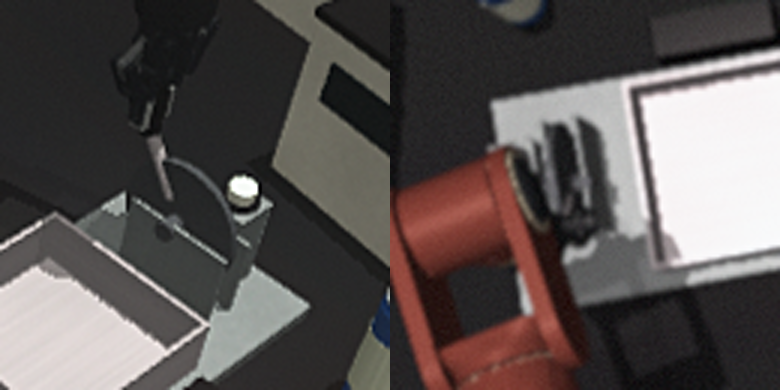

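The lever is in the grip and raised to an estimated 0.77 rad. I'll nudge it 6 mm further (third notch clicks at 0.74, fourth at 0.98), let go, back off upward and measure.

Request:
play_rows --grip '[0.9, 0.9, 0.9]' --pt "0.022 0 -0.015" --pt "0.025 0 -0.017" --pt "0.025 0 -0.017" --spin '[0, 0, 0]'

```text
time: 5.7
position: [475.9, 272.6, 198.1]
tcp_rot: [-3.129, -0.284, 0.011]
force: [-0.2, 5.3, -9.4]
finger_gap: 22.5
gripper_force: 39.7
```

Request:
play_rows --grip '[0.41, 0.41, 0.41, 0.41, 0.41, 0.41, 0.41, 0.41, 0.41]' --pt "0 0.007 0" --pt "0 0.007 0" --pt "0 0.007 0" --pt "0 0.007 0" --pt "0 0.007 -0.2" --pt "0 0.007 -0.4" --pt "0 0.007 -0.6" --pt "0 0.007 -0.6" --pt "0 0.007 -0.6" --spin '[0, 0, 0, 0, 0, 0, 0, 0, 0]'

```text
time: 6.6
position: [479.0, 271.1, 323.7]
tcp_rot: [-3.128, -0.282, -0.006]
force: [-1.2, -0.3, 0.4]
finger_gap: 50.5
gripper_force: 0.0
```

```bash
python3 - <<'E'
from h import *
from rig import cams
plan([(450,150,250,10),(440,0,250,-20),(424,-119.5,100,-20),(424,-119.5,10,-20)])
c=cams.get_image("scene");W=cloud(c);a=np.radians(10.3)
d=W[...,:2]-[566.5,112];ux=d@[np.cos(a),np.sin(a)];uy=d@[-np.sin(a),np.cos(a)];Z=W[...,2]
m=(abs(uy-172)<14)&(Z>182)&(Z<236)&(ux<-20)&(ux>-150)
p=np.polyfit(Z[m],ux[m],1);print(m.sum(),ux[m].min(),ux[m].max(),"angle from level",np.degrees(np.arctan2(1,-p[0])),"theta",np.arctan2(1,-p[0])-np.radians(12),np.arctan2(np.mean(Z[m])-105,4-np.mean(ux[m]))-np.radians(12))
for b in blocks(c):
    if min(b[3])>200:print(b)
cv2.imwrite("pics/s2.png",c["frame"])
E
```

```text
t 6.6 at [479.  271.1 323.7  10.3] gap 50.5 F [-1.2 -0.3  0.4] j6 1.77
-> [450. 150. 250.  10.] slide [-0.251, 0.57, 0.369] spin 0.007 rows 4 
-> [440.   0. 250. -20.] slide [-0.179, 0.73, -0.0] spin 0.667 rows 5 
-> [ 424.  -119.5  100.   -20. ] slide [0.129, 0.589, 0.75] spin -0.0 rows 5 
-> [ 424.  -119.5   10.   -20. ] slide [0.0, -0.0, 0.45] spin -0.0 rows 3 
171 -100.20479805499447 -47.156856681844864 angle from level 54.35206096293391 theta 0.7391829088085569 0.7510893924383018
([292, 187, 11, 19, 162], array([ 425.9, -117.7,   70. ,   25.9,  -20.8]), np.float64(23.2), array([238., 243., 241.]))
([236, 237, 18, 24, 220], array([ 526.5, -334.8,   71.4,   27. ,  -47. ]), np.float64(23.2), array([237., 243., 241.]))
([190, 246, 27, 11, 238], array([ 481.2, -438.2,   70.6,   29.3,   53.5]), np.float64(22.7), array([229.5, 239.5, 235.5]))
```

The lever has come to rest at about 0.74 rad, which is the third notch, with the fingers off it. Next is block C at (425,−119).

Request:
play_rows --grip '[0.3, 0.3, 0.3, 0.3, 0.3]' --pt "-0.25 0.57 0.37" --pt "-0.25 0.57 0.37" --pt "-0.25 0.57 0.37" --pt "-0.25 0.57 0.37" --pt "-0.25 0.57 0.37" --spin '[0, 0, 0, 0, 0]'

```text
time: 7.15
position: [448.3, 149.2, 245.2]
tcp_rot: [-3.129, -0.28, 0.006]
force: [-0.1, 0.4, 0.1]
finger_gap: 59.5
gripper_force: 0.0
```

Request:
play_rows --grip '[0.3, 0.3, 0.3, 0.3, 0.3, 0.3]' --pt "-0.18 0.73 0" --pt "-0.18 0.73 0" --pt "-0.18 0.73 0" --pt "-0.18 0.73 0" --pt "-0.18 0.73 0" --pt "-0.18 0.73 0" --spin '[0.684, 0.684, 0.684, 0.684, 0.684, 0.684]'

```text
time: 7.75
position: [440.9, 0.6, 248.3]
tcp_rot: [-3.092, 0.553, -0.001]
force: [0.2, -0.2, -0.6]
finger_gap: 59.5
gripper_force: 0.0
```

Request:
play_rows --grip '[0.3, 0.3, 0.3, 0.3, 0.3, 0.3]' --pt "0.129 0.589 0.75" --pt "0.129 0.589 0.75" --pt "0.129 0.589 0.75" --pt "0.129 0.589 0.75" --pt "0.129 0.589 0.75" --pt "0.129 0.589 0.75" --spin '[0, 0, 0, 0, 0, 0]'

```text
time: 8.35
position: [423.4, -118.5, 97.3]
tcp_rot: [-3.091, 0.554, 0.002]
force: [-0.3, 0.2, 0.3]
finger_gap: 59.8
gripper_force: 0.0
```

```bash
python3 - <<'E'
from h import *
plan([(425,-119,7,-20.5)])
E
```

```text
t 8.3 at [ 423.4 -118.5   97.3  -20.3] gap 59.8 F [-0.3  0.2  0.3] j6 1.48
-> [ 425.  -119.     7.   -20.5] slide [0.008, -0.0, 0.452] spin 0.004 rows 3
```

Request:
play_rows --grip '[0.3, 0.3, 0.3, 0.3, 0.9, 0.9, 0.9, 0.9, 0.9]' --pt "0.008 0 0.2" --pt "0.008 0 0.4" --pt "0.008 0 0.452" --pt "0.008 0 0.452" --pt "0.008 0 0.452" --pt "0.008 0 0.452" --pt "0.008 0 0.452" --pt "0.008 0 0.452" --pt "0.008 0 0.452" --spin '[0, 0, 0, 0, 0, 0, 0, 0, 0]' --force 50

```text
time: 9.25
position: [427.0, -121.0, 10.0]
tcp_rot: [3.091, -0.558, 0.008]
force: [0.1, 1.8, 6.8]
finger_gap: 24.8
gripper_force: 50.1
```

Request:
play_rows --grip '[0.9, 0.9, 0.9, 0.9, 0.9]' --pt "0 0 -0.2" --pt "0 0 -0.4" --pt "0 0 -0.7" --pt "0 0 -0.7" --pt "0 0 -0.7" --spin '[0, 0, 0, 0, 0]'

```text
time: 9.75
position: [426.5, -121.0, 150.8]
tcp_rot: [3.09, -0.558, 0.011]
force: [0.2, -0.5, -2.3]
finger_gap: 25.2
gripper_force: 49.7
```

```bash
python3 - <<'E'
from h import *
plan([(520,-135,160,-55),(629,-152,160,-90),(629,-152,15,-90)])
E
```

```text
t 9.8 at [ 426.5 -121.   150.8  -20.5] gap 25.2 F [ 0.2 -0.5 -2.3] j6 1.48
-> [ 520. -135.  160.  -55.] slide [0.462, -0.098, -0.046] spin 0.767 rows 6 
-> [ 629. -152.  160.  -90.] slide [0.382, -0.398, -0.0] spin 0.778 rows 6 
-> [ 629. -152.   15.  -90.] slide [0.0, -0.0, 0.725] spin -0.0 rows 4
```

Request:
play_rows --grip '[0.9, 0.9, 0.9, 0.9, 0.9, 0.9, 0.9]' --pt "0.462 -0.098 -0.046" --pt "0.462 -0.098 -0.046" --pt "0.462 -0.098 -0.046" --pt "0.462 -0.098 -0.046" --pt "0.462 -0.098 -0.046" --pt "0.462 -0.098 -0.046" --pt "0.462 -0.098 -0.046" --spin '[0.767, 0.767, 0.767, 0.767, 0.767, 0.767, 0.767]'

```text
time: 10.45
position: [517.4, -133.8, 155.5]
tcp_rot: [2.788, -1.447, -0.002]
force: [-0.7, 0.4, -1.0]
finger_gap: 24.9
gripper_force: 49.6
```

Request:
play_rows --grip '[0.9, 0.9, 0.9, 0.9, 0.9, 0.9, 0.9]' --pt "0.382 -0.398 0" --pt "0.382 -0.398 0" --pt "0.382 -0.398 0" --pt "0.382 -0.398 0" --pt "0.382 -0.398 0" --pt "0.382 -0.398 0" --pt "0.382 -0.398 0" --spin '[0.778, 0.778, 0.778, 0.778, 0.778, 0.778, 0.778]'

```text
time: 11.15
position: [626.8, -150.9, 156.6]
tcp_rot: [-2.224, 2.219, -0.0]
force: [-0.2, 0.4, -0.7]
finger_gap: 24.5
gripper_force: 49.8
```

```bash
python3 - <<'E'
from h import *
from rig import cams
plan([(629,-152,19,-90)])
c=cams.get_image("scene");W=cloud(c)
T=(abs(W[...,1]+152)<60)&(abs(W[...,0]-680)<45)&(W[...,2]>70)&(W[...,2]<104)&(c["frame"].max(-1)>60);print("handle",T.sum(),rect(W[T][:,:2]))
E
```

```text
t 11.2 at [ 626.8 -150.9  156.6  -89.8] gap 24.5 F [-0.2  0.4 -0.7] j6 2.79
-> [ 629. -152.   19.  -90.] slide [0.006, -0.011, 0.688] spin 0.003 rows 4 
handle 50 [ 681.4 -149.8   53.3   11.7  -89.2]
```

Request:
play_rows --grip '[0.9, 0.9, 0.9, 0.9, 0.9, 0.9, 0.53, 0.53, 0.53, 0.53]' --pt "0.006 -0.005 0.25" --pt "0.006 -0.005 0.45" --pt "0.006 -0.005 0.6" --pt "0.006 -0.005 0.67" --pt "0.006 -0.005 0.688" --pt "0.006 -0.005 0.688" --pt "0.006 -0.005 0.688" --pt "0.006 -0.005 0.688" --pt "0.006 -0.005 0.688" --pt "0.006 -0.005 0.688" --spin '[0, 0, 0, 0, 0, 0, 0, 0, 0, 0]'

```text
time: 12.2
position: [628.3, -152.2, 19.2]
tcp_rot: [-2.222, 2.221, -0.001]
force: [-1.3, 1.4, 2.2]
finger_gap: 40.4
gripper_force: 0.0
```

Request:
play_rows --grip '[0.53, 0.53, 0.53, 0.53, 0.53, 0.53]' --pt "0 0 -0.2" --pt "0 0 -0.4" --pt "0 0 -0.7" --pt "-0.2 -0.2 -0.8" --pt "-0.2 -0.2 -0.8" --pt "-0.2 -0.2 -0.8" --spin '[-0.6, -0.6, -0.6, -0.6, -0.6, -0.6]'

```text
time: 12.8
position: [669.8, -111.0, 180.4]
tcp_rot: [-2.68, 1.638, -0.004]
force: [-0.1, 0.7, -0.3]
finger_gap: 40.0
gripper_force: 0.0
```

```bash
python3 - <<'E'
from h import *
from rig import cams
plan([(526,-335,110,-48),(526,-335,10,-48)])
for n in("scene","top"):
  c=cams.get_image(n)
  for b in blocks(c)+blocks(c,25,38):
    if min(b[3])>200:print(n,b)
  cv2.imwrite(f"pics/{n}3.png",c["frame"])
E
```

```text
t 12.8 at [ 669.8 -111.   180.4  -62.9] gap 40.0 F [-0.1  0.7 -0.3] j6 2.39
-> [ 526. -335.  110.  -48.] slide [0.669, 1.151, 0.352] spin -0.33 rows 7 SPLIT
-> [ 526. -335.   10.  -48.] slide [0.0, -0.0, 0.5] spin -0.0 rows 3 
scene ([236, 237, 19, 23, 225], array([ 525.1, -333.1,   73.4,   27.1,  -46.5]), np.float64(22.9), array([236., 243., 240.]))
scene ([190, 246, 27, 11, 237], array([ 480. , -437.8,   70.7,   29.9,   53.5]), np.float64(23.0), array([233., 241., 238.]))
top ([217, 165, 54, 11, 76], array([689. , 121.3, 185.7,  14.7, -80.9]), np.float64(19.1), array([205. , 203.5, 208. ]))
top ([367, 208, 20, 19, 153], array([ 522.1, -338. ,   69.3,   25.4,  -48.4]), np.float64(23.5), array([246., 242., 241.]))
top ([398, 222, 20, 17, 155], array([ 476.7, -442.4,   71.1,   25.6,   53.5]), np.float64(23.3), array([246., 242., 241.]))
top ([217, 208, 19, 18, 79], array([525.3, 173.3,  63.5,  48. , -75.1]), np.float64(27.5), array([246., 245., 248.]))
top ([224, 211, 27, 16, 96], array([513.8, 139.3,  97.2,  36.4, -69.8]), np.float64(27.3), array([247., 246., 248.]))
top ([246, 213, 20, 20, 101], array([497.1,  79.3,  69.9,  53.9, -21.7]), np.float64(27.2), array([249., 248., 248.]))
top ([222, 225, 19, 12, 59], array([475.4, 158.5,  61.1,  35.1, -87.2]), np.float64(27.4), array([246., 245., 248.]))
```

View pics/scene3.png

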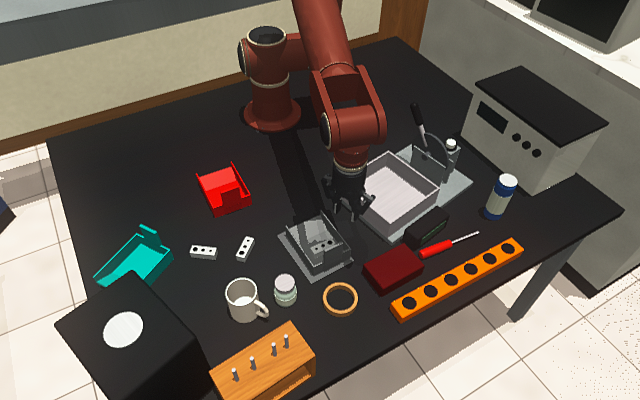

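Block C lies in the tray at (322,245) and the lever is still up. Block A is next.

```bash
python3 - <<'E'
from h import *
plan([(590,-230,170,-48),(523.7,-335.6,100,-48),(523.7,-335.6,10,-48),(523.7,-335.6,150,-48)])
E
```

```text
t 12.9 at [ 667.  -112.1  176.6  -63. ] gap 39.9 F [-0.  -1.1 -0.4] j6 2.39
-> [ 590. -230.  170.  -48.] slide [0.35, 0.611, 0.033] spin -0.333 rows 4 
-> [ 523.7 -335.6  100.   -48. ] slide [0.171, 0.6, 0.35] spin -0.0 rows 4 
-> [ 523.7 -335.6   10.   -48. ] slide [0.0, -0.0, 0.45] spin -0.0 rows 3 
-> [ 523.7 -335.6  150.   -48. ] slide [0.0, -0.0, -0.7] spin -0.0 rows 4
```

Request:
play_rows --grip '[0.3, 0.3, 0.3, 0.3, 0.3]' --pt "0.35 0.611 0.033" --pt "0.35 0.611 0.033" --pt "0.35 0.611 0.033" --pt "0.35 0.611 0.033" --pt "0.35 0.611 0.033" --spin '[-0.333, -0.333, -0.333, -0.333, -0.333]'

```text
time: 13.4
position: [589.1, -230.7, 169.9]
tcp_rot: [-2.867, 1.282, 0.006]
force: [-0.2, -0.6, 0.5]
finger_gap: 59.8
gripper_force: 0.0
```

Request:
play_rows --grip '[0.3, 0.3, 0.3, 0.3, 0.3, 0.3, 0.3]' --pt "0.171 0.6 0.35" --pt "0.171 0.6 0.35" --pt "0.171 0.6 0.35" --pt "0.171 0.6 0.35" --pt "0.171 0.6 0.35" --pt "0.171 0.6 0.35" --pt "0.171 0.6 0.35" --spin '[0, 0, 0, 0, 0, 0, 0]'

```text
time: 14.1
position: [526.2, -334.8, 103.4]
tcp_rot: [2.871, -1.275, 0.003]
force: [-0.2, -0.5, -0.1]
finger_gap: 59.6
gripper_force: 0.0
```

```bash
python3 - <<'E'
from h import *
plan([(523.7,-335.6,10,-48)])
E
```

```text
t 14.1 at [ 526.2 -334.8  103.4  -47.9] gap 59.6 F [-0.2 -0.5 -0.1] j6 1.72
-> [ 523.7 -335.6   10.   -48. ] slide [-0.006, 0.012, 0.467] spin 0.003 rows 3
```

Request:
play_rows --grip '[0.3, 0.3, 0.3, 0.3, 0.9, 0.9, 0.9, 0.9, 0.9]' --pt "-0.006 0.01 0.2" --pt "-0.006 0.01 0.4" --pt "-0.006 0.01 0.465" --pt "-0.006 0.01 0.465" --pt "-0.006 0.01 0.465" --pt "-0.006 0.01 0.465" --pt "-0.006 0.01 0.465" --pt "-0.006 0.01 0.465" --pt "-0.006 0.01 0.465" --spin '[0, 0, 0, 0, 0, 0, 0, 0, 0]'

```text
time: 15.0
position: [524.4, -337.6, 12.4]
tcp_rot: [2.869, -1.278, 0.008]
force: [0.1, 0.8, 6.8]
finger_gap: 24.5
gripper_force: 51.1
```

Request:
play_rows --grip '[0.9, 0.9, 0.9, 0.9, 0.9]' --pt "0 0 -0.2" --pt "0 0 -0.4" --pt "0 0 -0.7" --pt "0 0 -0.7" --pt "0 0 -0.7" --spin '[0, 0, 0, 0, 0]'

```text
time: 15.5
position: [524.1, -337.5, 153.3]
tcp_rot: [2.868, -1.277, 0.01]
force: [0.3, -1.0, -1.4]
finger_gap: 24.4
gripper_force: 50.2
```

```bash
python3 - <<'E'
from h import *
plan([(550,-240,160,-70),(574,-152,150,-90),(574,-152,19,-90)])
E
```

```text
t 15.5 at [ 524.1 -337.5  153.3  -48. ] gap 24.4 F [ 0.3 -1.  -1.4] j6 1.72
-> [ 550. -240.  160.  -70.] slide [-0.275, -0.422, -0.034] spin 0.489 rows 4 
-> [ 574. -152.  150.  -90.] slide [-0.372, -0.263, 0.05] spin 0.444 rows 4 
-> [ 574. -152.   19.  -90.] slide [0.0, -0.0, 0.655] spin -0.0 rows 4
```

Request:
play_rows --grip '[0.9, 0.9, 0.9, 0.9, 0.9]' --pt "-0.275 -0.422 -0.034" --pt "-0.275 -0.422 -0.034" --pt "-0.275 -0.422 -0.034" --pt "-0.275 -0.422 -0.034" --pt "-0.275 -0.422 -0.034" --spin '[0.489, 0.489, 0.489, 0.489, 0.489]'

```text
time: 16.0
position: [547.4, -238.5, 154.0]
tcp_rot: [2.575, -1.799, -0.005]
force: [-0.2, -1.1, -1.3]
finger_gap: 24.7
gripper_force: 50.2
```

Request:
play_rows --grip '[0.9, 0.9, 0.9, 0.9, 0.9, 0.9]' --pt "-0.372 -0.263 0.05" --pt "-0.372 -0.263 0.05" --pt "-0.372 -0.263 0.05" --pt "-0.372 -0.263 0.05" --pt "-0.372 -0.263 0.05" --pt "-0.372 -0.263 0.05" --spin '[0.444, 0.444, 0.444, 0.444, 0.444, 0.444]'

```text
time: 16.6
position: [572.2, -152.2, 145.9]
tcp_rot: [2.221, -2.221, -0.0]
force: [0.9, -0.7, -0.1]
finger_gap: 24.5
gripper_force: 50.2
```

```bash
python3 - <<'E'
from h import *
from rig import cams
plan([(574,-152,21,-90)])
c=cams.get_image("scene");W=cloud(c)
T=(abs(W[...,1]+152)<60)&(abs(W[...,0]-680)<45)&(W[...,2]>70)&(W[...,2]<104)&(c["frame"].max(-1)>60);print("handle",T.sum(),rect(W[T][:,:2]))
E
```

```text
t 16.6 at [ 572.2 -152.2  145.9  -90. ] gap 24.5 F [ 0.9 -0.7 -0.1] j6 2.76
-> [ 574. -152.   21.  -90.] slide [-0.001, -0.009, 0.625] spin -0.0 rows 4 
handle 50 [ 688.  -149.3   54.7   10.5  -89.3]
```

```bash
python3 - <<'E'
from h import *
from rig import cams
for n in("top","scene"):
  c=cams.get_image(n);W=cloud(c)
  for lo,hi,nm in((96,104,"handle"),(28,36,"block")):
    T=(abs(W[...,1]+152)<50)&(W[...,0]>(600 if nm=="block" else 660))&(W[...,0]<(660 if nm=="block" else 705))&(W[...,2]>lo)&(W[...,2]<hi)&(c["frame"].min(-1)>(190 if nm=="block" else 30))
    print(n,nm,T.sum(),rect(W[T][:,:2]) if T.sum()>4 else 0, np.percentile(W[T][:,:2],[3,97],axis=0).round() if T.sum()>4 else 0)
E
```

```text
top handle 26 [ 685.8 -158.8   43.    10.9   88.7] [[ 680. -180.]
 [ 691. -140.]]
top block 0 0 0
scene handle 76 [ 688.7 -149.7   55.7   11.9  -86.8] [[ 684. -177.]
 [ 694. -124.]]
scene block 87 [ 616.  -134.3   61.2   25.7   89.6] [[ 604. -160.]
 [ 628. -106.]]
```

Request:
play_rows --grip '[0.9, 0.9, 0.9, 0.9, 0.9, 0.9, 0.6, 0.6, 0.6, 0.6]' --pt "0 0.021 0.25" --pt "0 0.021 0.45" --pt "0 0.021 0.55" --pt "0 0.021 0.6" --pt "0 0.021 0.6" --pt "0 0.021 0.6" --pt "0 0.021 0.6" --pt "0 0.021 0.6" --pt "0 0.021 0.6" --pt "0 0.021 0.6" --spin '[0, 0, 0, 0, 0, 0, 0, 0, 0, 0]'

```text
time: 17.75
position: [568.5, -151.1, 26.4]
tcp_rot: [-2.221, 2.221, -0.001]
force: [1.7, -1.5, 0.4]
finger_gap: 34.0
gripper_force: 0.5
```

Request:
play_rows --grip '[0.6, 0.6, 0.6, 0.6, 0.6, 0.6, 0.6]' --pt "0 0 -0.2" --pt "0 0 -0.4" --pt "0 0 -0.65" --pt "0.3 0.3 -0.7" --pt "0.5 0.3 -0.7" --pt "0.5 0.3 -0.7" --pt "0.5 0.3 -0.7" --spin '[0, 0, 0, 0, -0.3, -0.5, -0.6]'

```text
time: 18.45
position: [506.9, -253.4, 166.6]
tcp_rot: [2.653, -1.681, 0.001]
force: [0.7, 0.3, 0.3]
finger_gap: 34.2
gripper_force: 0.0
```

```bash
python3 - <<'E'
from h import *
from rig import cams
plan([(478,-440,100,54)])
o=[]
for n in("top","scene"):
  c=cams.get_image(n);W=cloud(c);o.append(c["frame"])
  for b in blocks(c):
    if min(b[3])>200 and b[1][1]<-50:print(n,b)
  T=(abs(W[...,1]+152)<50)&(W[...,0]>660)&(W[...,0]<705)&(W[...,2]>96)&(W[...,2]<104)&(c["frame"].min(-1)>30);print("handle",T.sum(),rect(W[T][:,:2]))
cv2.imwrite("pics/tray4.png",np.hstack([cv2.resize(o[0][150:250,275:375],(400,400)),cv2.resize(o[1][190:290,270:370],(400,400))]))
E
```

```text
t 18.4 at [ 506.9 -253.4  166.6  -64.7] gap 34.2 F [0.7 0.3 0.3] j6 2.11
-> [ 478. -440.  100. -126.] slide [0.782, 0.529, 0.333] spin 1.362 rows 9 
top ([307, 187, 21, 8, 147], array([ 612.5, -133.9,   68.9,   25.3,   89.6]), np.float64(30.0), array([243., 239., 239.]))
top ([397, 222, 21, 17, 157], array([ 476.8, -441.6,   69.7,   26.8,   53.6]), np.float64(22.9), array([244., 239., 238.]))
handle 32 [ 684.3 -153.8   52.7    7.6  -89.9]
scene ([190, 246, 27, 12, 241], array([ 480.6, -438.2,   71.7,   29. ,   53.1]), np.float64(23.0), array([229., 237., 234.]))
handle 75 [ 689.2 -150.1   56.3   11.5  -90. ]
```

View pics/tray4.png

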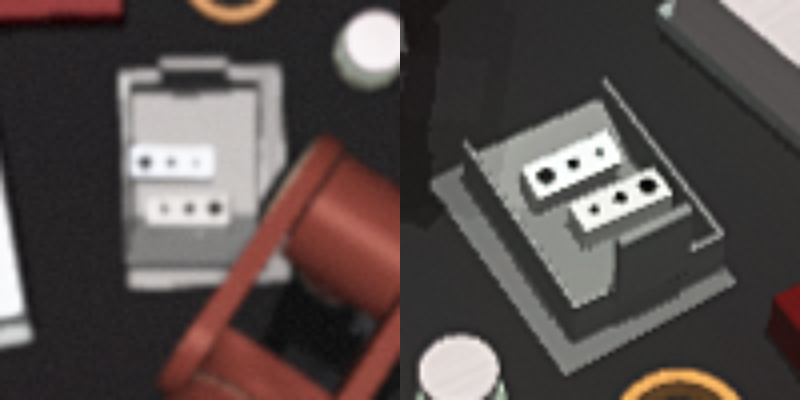

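In the crop, both blocks lie flat in the grey tray: C against its left wall at (172,162) and A in front of it at (190,208) in the left panel. The third block goes flat on top of C.

Request:
play_rows --grip '[0.3, 0.3, 0.3, 0.3, 0.3, 0.3, 0.3]' --pt "0.5 0.35 0" --pt "0.782 0.529 0.2" --pt "0.782 0.529 0.333" --pt "0.782 0.529 0.333" --pt "0.782 0.529 0.333" --pt "0.782 0.529 0.333" --pt "0.782 0.529 0.333" --spin '[0.9, 0.9, 0.9, 0.9, 0.9, 0.9, 0.9]'

```text
time: 19.25
position: [479.3, -436.7, 99.5]
tcp_rot: [-1.906, 2.497, 0.001]
force: [0.7, 0.3, -0.0]
finger_gap: 59.6
gripper_force: 0.0
```

Request:
play_rows --grip '[0.3, 0.3, 0.3, 0.3, 0.3]' --pt "0 0 0" --pt "0 0 0" --pt "0 0 0" --pt "0 0 0" --pt "0 0 0" --spin '[0.47, 0.47, 0.47, 0.47, 0.47]'

```text
time: 19.75
position: [479.7, -436.8, 100.6]
tcp_rot: [-1.418, 2.803, -0.002]
force: [1.3, 0.1, -0.1]
finger_gap: 59.8
gripper_force: 0.0
```

```bash
python3 - <<'E'
from h import *
plan([(479,-440,12,-126.5)])
E
```

```text
t 19.8 at [ 479.7 -436.8  100.6 -126.3] gap 59.8 F [ 1.3  0.1 -0.1] j6 2.92
-> [ 479.  -440.    12.  -126.5] slide [0.015, -0.007, 0.443] spin 0.004 rows 3
```

Request:
play_rows --grip '[0.3, 0.3, 0.3, 0.3, 0.9, 0.9, 0.9, 0.9, 0.9]' --pt "0.015 -0.007 0.2" --pt "0.015 -0.007 0.4" --pt "0.015 -0.007 0.443" --pt "0.015 -0.007 0.443" --pt "0.015 -0.007 0.443" --pt "0.015 -0.007 0.443" --pt "0.015 -0.007 0.443" --pt "0.015 -0.007 0.443" --pt "0.015 -0.007 0.443" --spin '[0, 0, 0, 0, 0, 0, 0, 0, 0]'

```text
time: 20.65
position: [479.8, -442.3, 14.0]
tcp_rot: [-1.413, 2.804, -0.008]
force: [-0.8, 1.2, 6.6]
finger_gap: 24.5
gripper_force: 51.3
```

Request:
play_rows --grip '[0.9, 0.9, 0.9, 0.9, 0.9]' --pt "0 0 -0.2" --pt "0 0 -0.4" --pt "0 0 -0.7" --pt "0 0 -0.7" --pt "0 0 -0.7" --spin '[0, 0, 0, 0, 0]'

```text
time: 21.15
position: [479.6, -442.2, 155.0]
tcp_rot: [-1.413, 2.804, -0.011]
force: [0.0, -0.3, -1.2]
finger_gap: 24.2
gripper_force: 50.5
```

```bash
python3 - <<'E'
from h import *
plan([(510,-300,160,-90),(560,-200,160,-90),(613,-142,150,-90),(613,-142,46,-90)])
E
```

```text
t 21.1 at [ 479.6 -442.2  155.  -126.5] gap 24.2 F [ 0.  -0.3 -1.2] j6 2.92
-> [ 510. -300.  160.  -90.] slide [-0.662, 0.301, -0.025] spin -0.811 rows 6 
-> [ 560. -200.  160.  -90.] slide [-0.5, -0.25, -0.0] spin -0.0 rows 4 
-> [ 613. -142.  150.  -90.] slide [-0.29, -0.265, 0.05] spin -0.0 rows 3 
-> [ 613. -142.   46.  -90.] slide [0.0, -0.0, 0.52] spin -0.0 rows 4
```

Request:
play_rows --grip '[0.9, 0.9, 0.9, 0.9, 0.9, 0.9]' --pt "-0.662 0.301 -0.025" --pt "-0.662 0.301 -0.025" --pt "-0.662 0.301 -0.025" --pt "-0.662 0.301 -0.025" --pt "-0.662 0.301 -0.025" --pt "-0.662 0.301 -0.025" --spin '[-0.811, -0.811, -0.811, -0.811, -0.811, -0.811]'

```text
time: 21.75
position: [507.5, -297.0, 153.0]
tcp_rot: [2.221, -2.221, -0.007]
force: [0.3, -0.4, -0.9]
finger_gap: 24.4
gripper_force: 50.4
```

Request:
play_rows --grip '[0.9, 0.9, 0.9, 0.9]' --pt "-0.5 -0.25 0" --pt "-0.5 -0.25 0" --pt "-0.5 -0.25 0" --pt "-0.5 -0.25 0" --spin '[0, 0, 0, 0]'

```text
time: 22.15
position: [558.4, -196.9, 154.2]
tcp_rot: [2.223, -2.219, -0.004]
force: [-0.6, -1.6, -0.3]
finger_gap: 24.7
gripper_force: 50.4
```

Request:
play_rows --grip '[0.9, 0.9, 0.9, 0.9, 0.9, 0.9]' --pt "-0.29 -0.265 0.05" --pt "-0.29 -0.265 0.05" --pt "-0.29 -0.265 0.05" --pt "-0.29 -0.265 0.05" --pt "-0.29 -0.265 0.05" --pt "-0.29 -0.265 0.05" --spin '[0, 0, 0, 0, 0, 0]'

```text
time: 22.75
position: [611.0, -141.9, 145.9]
tcp_rot: [2.219, -2.224, 0.0]
force: [0.3, -0.0, -0.9]
finger_gap: 24.3
gripper_force: 50.4
```

```bash
python3 - <<'E'
from h import *
from rig import cams
plan([(613,-142,46,-90)])
c=cams.get_image("scene");W=cloud(c)
T=(abs(W[...,1]+152)<50)&(W[...,0]>660)&(W[...,0]<705)&(W[...,2]>96)&(W[...,2]<104)&(c["frame"].min(-1)>30);print("handle",T.sum(),rect(W[T][:,:2]))
E
```

```text
t 22.8 at [ 611.  -141.9  145.9  -90.1] gap 24.3 F [ 0.3 -0.  -0.9] j6 2.8
-> [ 613. -142.   46.  -90.] slide [0.0, -0.01, 0.5] spin -0.003 rows 3 
handle 85 [ 688.8 -150.2   55.9   11.9  -89.8]
```

Request:
play_rows --grip '[0.9, 0.9, 0.9, 0.9, 0.9, 0.6, 0.6, 0.6, 0.6]' --pt "0 -0.01 0.25" --pt "0 -0.01 0.4" --pt "0 -0.01 0.47" --pt "0 -0.01 0.5" --pt "0 -0.01 0.5" --pt "0 -0.01 0.5" --pt "0 -0.01 0.5" --pt "0 -0.01 0.5" --pt "0 -0.01 0.5" --spin '[0, 0, 0, 0, 0, 0, 0, 0, 0]'

```text
time: 23.7
position: [614.2, -140.7, 46.7]
tcp_rot: [-2.221, 2.221, -0.002]
force: [0.2, 0.8, 0.1]
finger_gap: 34.0
gripper_force: 0.0
```

Request:
play_rows --grip '[0.6, 0.6, 0.6, 0.6, 0.6, 0.6, 0.6, 0.6]' --pt "0 0 -0.15" --pt "0 0 -0.4" --pt "0 0 -0.65" --pt "0 0 -0.8" --pt "0.4 0.3 -0.8" --pt "0.6 0.3 -0.8" --pt "0.6 0.3 -0.8" --pt "0.6 0.3 -0.8" --spin '[0, 0, 0, 0, 0, 0, 0, 0]'

```text
time: 24.5
position: [552.2, -264.1, 206.3]
tcp_rot: [2.215, -2.226, 0.002]
force: [0.1, 0.2, 0.2]
finger_gap: 33.9
gripper_force: 0.0
```

```bash
python3 - <<'E'
from h import *
from rig import cams
plan([])
o=[]
for n in("top","scene"):
  c=cams.get_image(n);W=cloud(c);o.append(c["frame"])
  T=(abs(W[...,1]+152)<50)&(W[...,0]>660)&(W[...,0]<705)&(W[...,2]>96)&(W[...,2]<104)&(c["frame"].min(-1)>30);print("handle",T.sum(),rect(W[T][:,:2]))
cv2.imwrite("pics/tray5.png",np.hstack([cv2.resize(o[0][150:250,275:375],(400,400)),cv2.resize(o[1][190:290,270:370],(400,400))]))
E
```

```text
t 24.5 at [ 552.2 -264.1  206.3  -90.3] gap 33.9 F [0.1 0.2 0.2] j6 2.58
handle 31 [ 684.  -153.8   52.8    7.3   89.5]
handle 71 [ 689.  -149.2   56.9   11.8  -89.3]
```

View pics/tray5.png

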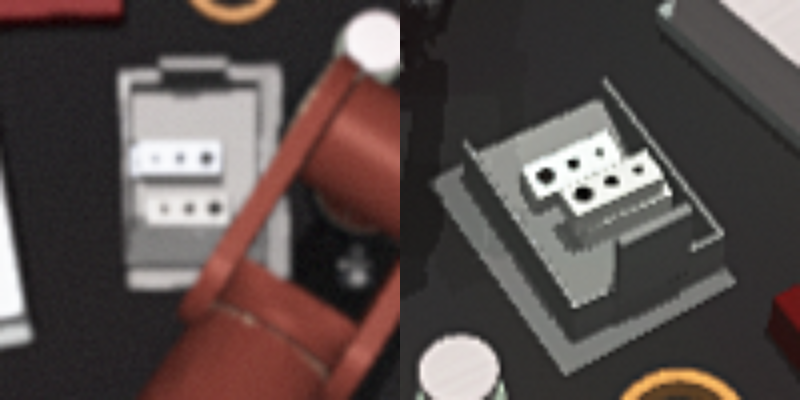

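All three blocks are in the tray: two flat on the floor and one stacked at left-panel (175,158). I can only spin about the vertical, so I'll grip the handle across its 56 mm width (along tray y). Held hard the tray should stay level, and with the grip eased it should swing mouth-down.

```bash
python3 - <<'E'
from h import *
plan([(610,-220,200,-45.5),(686.5,-152,190,0),(686.5,-152,66,0)])
E
```

```text
t 24.6 at [ 553.4 -260.9  206.   -90.1] gap 33.8 F [0.1 0.9 0. ] j6 2.58
-> [ 610.  -220.   200.   -45.5] slide [-0.205, -0.283, 0.03] spin -0.991 rows 7 
-> [ 686.5 -152.   190.    -0. ] slide [0.026, -0.511, 0.05] spin -1.011 rows 7 
-> [ 686.5 -152.    66.     0. ] slide [0.0, -0.0, 0.62] spin -0.0 rows 4
```

Request:
play_rows --grip '[0, 0, 0, 0, 0, 0, 0]' --pt "-0.205 -0.283 0.03" --pt "-0.205 -0.283 0.03" --pt "-0.205 -0.283 0.03" --pt "-0.205 -0.283 0.03" --pt "-0.205 -0.283 0.03" --pt "-0.205 -0.283 0.03" --pt "-0.205 -0.283 0.03" --spin '[-1, -1, -1, -1, -1, -1, -1]'

```text
time: 25.3
position: [610.8, -217.9, 199.8]
tcp_rot: [-2.903, 1.2, 0.0]
force: [1.2, 0.7, -0.2]
finger_gap: 85.5
gripper_force: 0.0
```

Request:
play_rows --grip '[0, 0, 0, 0, 0, 0, 0]' --pt "0.03 -0.51 0.05" --pt "0.03 -0.51 0.05" --pt "0.03 -0.51 0.05" --pt "0.03 -0.51 0.05" --pt "0.03 -0.51 0.05" --pt "0.03 -0.51 0.05" --pt "0.03 -0.51 0.05" --spin '[-1, -1, -1, -1, -1, -1, -1]'

```text
time: 26.0
position: [686.9, -150.5, 189.8]
tcp_rot: [-3.141, 0.0, 0.0]
force: [-0.6, -0.1, 0.7]
finger_gap: 85.2
gripper_force: 0.0
```

```bash
python3 - <<'E'
from h import *
from rig import cams
plan([(686.5,-152,66,0)])
c=cams.get_image("scene");W=cloud(c)
T=(abs(W[...,1]+152)<50)&(W[...,0]>660)&(W[...,0]<705)&(W[...,2]>96)&(W[...,2]<104)&(c["frame"].min(-1)>30);print("handle",T.sum(),rect(W[T][:,:2]))
E
```

```text
t 26.0 at [ 686.9 -150.5  189.8   -0. ] gap 85.2 F [-0.6 -0.1  0.7] j6 1.25
-> [ 686.5 -152.    66.    -0. ] slide [-0.002, 0.008, 0.619] spin -0.0 rows 4 
handle 74 [ 688.6 -149.9   55.2   11.4  -86.3]
```

Request:
play_rows --grip '[0, 0, 0, 0, 0, 0.7, 0.7, 0.7, 0.7, 0.7, 0.7]' --pt "0 0.006 0.25" --pt "0 0.006 0.45" --pt "0 0.006 0.58" --pt "0 0.006 0.619" --pt "0 0.006 0.619" --pt "0 0.006 0.619" --pt "0 0.006 0.619" --pt "0 0.006 0.619" --pt "0 0.006 0.619" --pt "0 0.006 0.619" --pt "0 0.006 0.619" --spin '[0, 0, 0, 0, 0, 0, 0, 0, 0, 0, 0]' --force 120

```text
time: 27.15
position: [689.0, -153.4, 69.8]
tcp_rot: [3.14, -0.001, 0.009]
force: [0.8, 0.1, 6.7]
finger_gap: 53.6
gripper_force: 126.5
```

Request:
play_rows --grip '[0.7, 0.7, 0.7, 0.7]' --pt "0 0 -0.03" --pt "0 0 -0.06" --pt "0 0 -0.09" --pt "0 0 -0.09" --spin '[0, 0, 0, 0]'

```text
time: 27.55
position: [686.9, -152.9, 84.8]
tcp_rot: [3.141, -0.0, 0.002]
force: [0.5, -0.2, -3.8]
finger_gap: 53.6
gripper_force: 126.5
```

```bash
python3 - <<'E'
from h import *
from rig import cams
plan([])
c=cams.get_image("scene");W=cloud(c)
m=(W[...,0]>510)&(W[...,0]<690)&(abs(W[...,1]+152)<70)&(W[...,2]>40)&(W[...,2]<75)
# side wall tops: height vs x
for lo in range(520,690,20):
    q=m&(W[...,0]>=lo)&(W[...,0]<lo+20)&(abs(abs(W[...,1]+152)-58)<10);
    if q.sum()>2:print(lo+10,q.sum(),W[q][:,2].max().round(1))
cv2.imwrite("pics/lift6.png",cv2.resize(c["frame"][170:300,250:400],(750,600)[:2]))
E
```

```text
t 27.6 at [ 686.9 -152.9   84.8   -0. ] gap 53.6 F [ 0.5 -0.2 -3.8] j6 1.25
530 14 65.0
550 24 62.6
570 21 66.0
590 24 65.1
610 24 63.7
630 32 66.1
650 25 65.1
670 32 65.2
690 53 68.1
```

View pics/lift6.png

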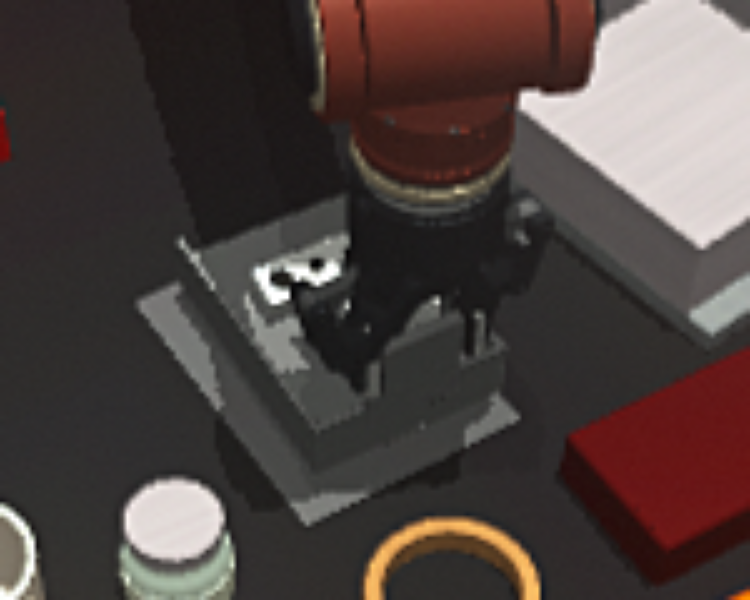

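The tray has lifted level, with wall tops at 62–66 mm all along and the blocks inside, so the hard grip holds it. Now I carry it slowly over the hopper.

Request:
play_rows --grip '[0.7, 0.7, 0.7, 0.7, 0.7, 0.7, 0.7, 0.7]' --pt "0 0 -0.08" --pt "0 0 -0.18" --pt "0 0 -0.3" --pt "0 0 -0.42" --pt "0 0 -0.53" --pt "0 0 -0.62" --pt "0 0 -0.67" --pt "0 0 -0.67" --spin '[0, 0, 0, 0, 0, 0, 0, 0]'

```text
time: 28.4
position: [687.6, -153.1, 220.6]
tcp_rot: [3.14, -0.001, 0.006]
force: [0.6, 0.6, -3.8]
finger_gap: 53.7
gripper_force: 127.3
```

```bash
python3 - <<'E'
from h import *
from rig import cams
plan([(655,-10,222,5),(615.7,121,222,10.3),(615.7,121,207,10.3)])
c=cams.get_image("top");W=cloud(c);f=c["frame"]
# mat: grey, height 0..8, near its place
m=(W[...,2]>-2)&(W[...,2]<8)&(f.min(-1)>90)&(abs(W[...,0]-611)<120)&(abs(W[...,1]+152)<90)
print("mat",m.sum(),rect(W[m][:,:2]))
E
```

```text
t 28.4 at [ 687.6 -153.1  220.6   -0. ] gap 53.7 F [ 0.6  0.6 -3.8] j6 1.25
-> [655. -10. 222.   5.] slide [-0.163, -0.716, -0.007] spin -0.112 rows 4 
-> [615.7 121.  222.   10.3] slide [-0.139, -0.67, -0.0] spin -0.118 rows 4 
-> [615.7 121.  207.   10.3] slide [0.0, 0.0, 0.075] spin -0.0 rows 2 
mat 103 [ 591.8 -225.3  199.8   82.6  -23.4]
```

Request:
play_rows --grip '[0.7, 0.7, 0.7, 0.7, 0.7, 0.7, 0.7, 0.7, 0.7]' --pt "-0.01 -0.05 0" --pt "-0.03 -0.14 0" --pt "-0.06 -0.25 0" --pt "-0.08 -0.36 0" --pt "-0.11 -0.47 0" --pt "-0.13 -0.57 0" --pt "-0.15 -0.65 0" --pt "-0.163 -0.71 0" --pt "-0.163 -0.716 0" --spin '[0, -0.02, -0.04, -0.06, -0.08, -0.1, -0.112, -0.112, -0.112]'

```text
time: 29.35
position: [653.7, -7.8, 218.1]
tcp_rot: [-3.138, -0.141, 0.0]
force: [0.5, -0.3, -5.2]
finger_gap: 53.7
gripper_force: 127.3
```

Request:
play_rows --grip '[0.7, 0.7, 0.7, 0.7, 0.7, 0.7, 0.7, 0.7, 0.7]' --pt "-0.01 -0.05 0" --pt "-0.03 -0.14 0" --pt "-0.05 -0.24 0" --pt "-0.07 -0.35 0" --pt "-0.09 -0.45 0" --pt "-0.11 -0.55 0" --pt "-0.13 -0.62 0" --pt "-0.139 -0.66 0" --pt "-0.139 -0.67 0" --spin '[0, -0.02, -0.04, -0.06, -0.08, -0.1, -0.118, -0.118, -0.118]'

```text
time: 30.25
position: [614.3, 122.4, 218.1]
tcp_rot: [3.129, 0.285, 0.0]
force: [-0.7, -0.6, -5.2]
finger_gap: 54.0
gripper_force: 127.3
```

```bash
python3 - <<'E'
from h import *
from rig import cams
plan([(615.7,121,207,10.3)])
c=cams.get_image("top");W=cloud(c);f=c["frame"]
m=(abs(W[...,2]-2)<7)&(f.min(-1)>70)&(abs(W[...,0]-611)<130)&(abs(W[...,1]+152)<100)
k,l,s,_=cv2.connectedComponentsWithStats(m.astype(np.uint8));i=1+s[1:,4].argmax();print("mat",s[i],rect(W[l==i][:,:2]))
o=c["frame"];c=cams.get_image("scene");W=cloud(c);f=c["frame"]
m=(abs(W[...,2]-2)<7)&(f.min(-1)>70)&(abs(W[...,0]-611)<130)&(abs(W[...,1]+152)<100)
k,l,s,_=cv2.connectedComponentsWithStats(m.astype(np.uint8));i=1+s[1:,4].argmax();print("mat",s[i],rect(W[l==i][:,:2]))
cv2.imwrite("pics/over7.png",np.hstack([cv2.resize(o[120:280,140:300],(400,400)),cv2.resize(f[90:250,300:460],(400,400))]))
E
```

```text
t 30.2 at [614.3 122.4 218.1  10.4] gap 54.0 F [-0.7 -0.6 -5.2] j6 1.47
-> [615.7 121.  207.   10.3] slide [0.006, 0.008, 0.056] spin 0.002 rows 2 
mat [ 304  165   44   58 2151] [ 606.2 -164.3  196.4  145.8    2.5]
mat [ 277  215   77   69 2746] [ 605.6 -158.1  196.1  143.6    2.6]
```

View pics/over7.png

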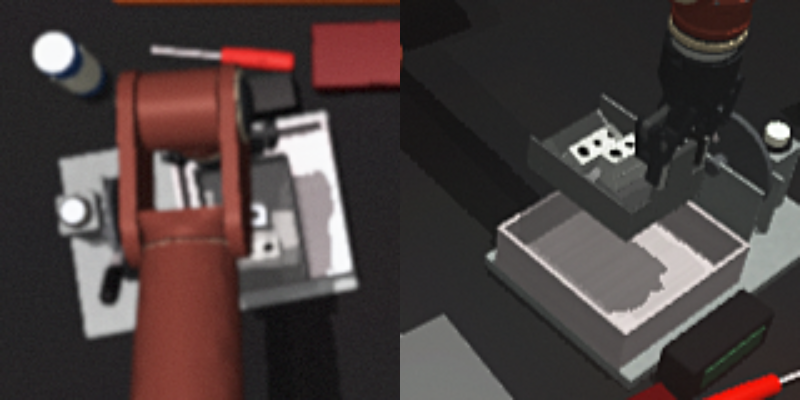

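The tray is level over the hopper with the blocks in it (right panel, 600,145). I'll lower it a little and ease the grip force in steps.

Request:
play_rows --grip '[0.7, 0.7, 0.7, 0.7, 0.7]' --pt "0.006 0.008 0.03" --pt "0.006 0.008 0.05" --pt "0.006 0.008 0.05" --pt "0.006 0.008 0.05" --pt "0.006 0.008 0.05" --spin '[0, 0, 0, 0, 0]' --force 70

```text
time: 30.85
position: [616.3, 119.9, 208.1]
tcp_rot: [3.129, 0.282, 0.0]
force: [0.7, 0.3, -4.6]
finger_gap: 53.9
gripper_force: 127.3
```

Request:
play_rows --grip '[0.7, 0.7, 0.7, 0.7]' --pt "0 0 0" --pt "0 0 0" --pt "0 0 0" --pt "0 0 0" --spin '[0, 0, 0, 0]' --force 45

```text
time: 31.25
position: [616.2, 120.1, 208.2]
tcp_rot: [-3.129, -0.283, -0.0]
force: [-0.4, -0.5, -5.5]
finger_gap: 53.6
gripper_force: 127.3
```

```bash
cat >> h.py <<'E'
def tilt(c):
    "tray side/handle points in the unit frame above the rim, rough tilt from its +y wall top edge"
    W=cloud(c);a=np.radians(10.3);d=W[...,:2]-[566.5,112]
    U=np.stack([d@[np.cos(a),np.sin(a)],d@[-np.sin(a),np.cos(a)],W[...,2]],-1)
    for lo in range(-130,130,20):
        q=(U[...,0]>=lo)&(U[...,0]<lo+20)&(abs(U[...,1])<75)&(U[...,2]>20)
        q&=~((U[...,2]>215)&(U[...,0]>10))
        if q.sum()>3:print(lo+10,q.sum(),np.percentile(U[q][:,2],[5,50,97]).round())
E
python3 - <<'E'
from h import *
from rig import cams
plan([]);tilt(cams.get_image("scene"))
E
```

```text
t 31.2 at [616.2 120.1 208.2  10.3] gap 53.6 F [-0.4 -0.5 -5.5] j6 1.46
-120 355 [508. 555. 570.]
-100 926 [ 26. 163. 560.]
-80 696 [ 24. 484. 551.]
-60 1120 [ 25. 496. 545.]
-40 782 [ 24. 490. 541.]
-20 852 [ 24. 472. 539.]
0 872 [ 23. 184. 537.]
20 319 [ 22.  26. 183.]
40 378 [ 22.  28. 188.]
60 523 [ 23. 150. 210.]
80 41 [22. 26. 29.]
100 482 [23. 58. 87.]
120 66 [20. 22. 25.]
```

Request:
play_rows --grip '[0.42, 0.42, 0.42, 0.42]' --pt "0 0 0" --pt "0 0 0" --pt "0 0 0" --pt "0 0 0" --spin '[0, 0, 0, 0]' --force 20

```text
time: 31.7
position: [616.2, 120.1, 208.1]
tcp_rot: [3.129, 0.283, 0.0]
force: [-0.4, 1.1, -5.0]
finger_gap: 53.8
gripper_force: 127.3
```

```bash
python3 - <<'E'
from h import *
from rig import bot
plan([]);print(bot.read_state()["gripper_force"])
E
```

```text
t 31.7 at [616.2 120.1 208.1  10.3] gap 53.8 F [-0.4  1.1 -5. ] j6 1.46
127.3359203338623
```

Request:
play_rows --grip '[0.38, 0.38]' --pt "0 0 0" --pt "0 0 0" --spin '[0, 0]' --force 20

```text
time: 31.9
position: [616.2, 120.1, 208.1]
tcp_rot: [3.129, 0.283, 0.0]
force: [0.4, 1.2, -4.8]
finger_gap: 53.7
gripper_force: 127.3
```

Request:
play_rows --grip '[0.372, 0.372]' --pt "0 0 0" --pt "0 0 0" --spin '[0, 0]' --force 20

```text
time: 32.1
position: [616.1, 120.1, 208.1]
tcp_rot: [3.129, 0.283, 0.0]
force: [-0.4, -0.3, -4.5]
finger_gap: 54.2
gripper_force: 114.1
```

Request:
play_rows --grip '[0.37, 0.37]' --pt "0 0 0" --pt "0 0 0" --spin '[0, 0]'

```text
time: 32.3
position: [616.2, 120.1, 208.1]
tcp_rot: [3.129, 0.283, -0.0]
force: [-0.3, 0.5, -4.5]
finger_gap: 54.0
gripper_force: 105.9
```

Request:
play_rows --grip '[0.368, 0.368]' --pt "0 0 0" --pt "0 0 0" --spin '[0, 0]'

```text
time: 32.5
position: [616.1, 120.1, 208.1]
tcp_rot: [-3.129, -0.283, 0.0]
force: [0.2, 0.5, -4.1]
finger_gap: 54.5
gripper_force: 97.8
```

Request:
play_rows --grip '[0.366, 0.366]' --pt "0 0 0" --pt "0 0 0" --spin '[0, 0]'

```text
time: 32.7
position: [616.1, 120.1, 208.1]
tcp_rot: [3.129, 0.283, 0.0]
force: [-1.2, 0.2, -5.2]
finger_gap: 54.7
gripper_force: 89.6
```

```bash
python3 - <<'E'
from h import *
from rig import cams
plan([]);tilt(cams.get_image("scene"))
E
```

```text
t 32.7 at [616.1 120.1 208.1  10.3] gap 54.7 F [-1.2  0.2 -5.2] j6 1.46
-120 369 [509. 555. 569.]
-100 930 [ 26. 163. 559.]
-80 687 [ 23. 487. 552.]
-60 1129 [ 24. 496. 545.]
-40 784 [ 24. 491. 541.]
-20 843 [ 24. 471. 538.]
0 875 [ 24. 186. 536.]
20 314 [ 22.  27. 183.]
40 370 [ 23.  27. 187.]
60 534 [ 23. 151. 211.]
80 45 [23. 26. 30.]
100 488 [23. 58. 86.]
120 71 [20. 22. 24.]
```

Request:
play_rows --grip '[0.36, 0.36]' --pt "0 0 0" --pt "0 0 0" --spin '[0, 0]'

```text
time: 32.95
position: [616.2, 120.1, 208.1]
tcp_rot: [3.129, 0.283, 0.0]
force: [-0.7, -0.1, -4.5]
finger_gap: 54.2
gripper_force: 65.0
```

Request:
play_rows --grip '[0.356, 0.356, 0.356]' --pt "0 0 0" --pt "0 0 0" --pt "0 0 0" --spin '[0, 0, 0]'

```text
time: 33.25
position: [616.1, 120.1, 208.1]
tcp_rot: [-3.129, -0.283, 0.0]
force: [-0.0, 0.5, -3.9]
finger_gap: 55.3
gripper_force: 48.5
```

Request:
play_rows --grip '[0.353, 0.353, 0.353]' --pt "0 0 0" --pt "0 0 0" --pt "0 0 0" --spin '[0, 0, 0]'

```text
time: 33.55
position: [616.1, 120.1, 208.1]
tcp_rot: [-3.129, -0.283, 0.0]
force: [0.5, 0.3, -4.1]
finger_gap: 55.5
gripper_force: 36.1
```

```bash
python3 - <<'E'
from h import *
from rig import cams
plan([]);c=cams.get_image("scene");tilt(c);f=c["frame"]
o=cams.get_image("top")["frame"]
cv2.imwrite("pics/tip8.png",np.hstack([cv2.resize(o[120:280,140:300],(400,400)),cv2.resize(f[90:250,300:460],(400,400))]))
E
```

```text
t 33.5 at [616.1 120.1 208.1  10.3] gap 55.5 F [ 0.5  0.3 -4.1] j6 1.46
-120 352 [509. 554. 569.]
-100 932 [ 26. 164. 560.]
-80 697 [ 24. 487. 552.]
-60 1136 [ 24. 495. 544.]
-40 775 [ 24. 491. 541.]
-20 836 [ 24. 469. 539.]
0 871 [ 23. 186. 536.]
20 327 [ 22.  27. 186.]
40 367 [ 23.  28. 188.]
60 521 [ 23. 151. 211.]
80 43 [23. 26. 29.]
100 482 [22. 59. 87.]
120 66 [20. 22. 24.]
```

Request:
play_rows --grip '[0.351, 0.351, 0.351]' --pt "0 0 0" --pt "0 0 0" --pt "0 0 0" --spin '[0, 0, 0]'

```text
time: 33.95
position: [616.1, 120.1, 208.0]
tcp_rot: [3.129, 0.283, -0.0]
force: [-0.3, -0.0, -5.8]
finger_gap: 55.5
gripper_force: 26.2
```

Request:
play_rows --grip '[0.3495, 0.3495, 0.3495]' --pt "0 0 0" --pt "0 0 0" --pt "0 0 0" --spin '[0, 0, 0]'

```text
time: 34.25
position: [616.2, 120.1, 208.2]
tcp_rot: [3.129, 0.283, 0.0]
force: [0.3, -0.7, -4.0]
finger_gap: 55.8
gripper_force: 19.7
```

```bash
python3 - <<'E'
from h import *
from rig import cams
plan([]);c=cams.get_image("scene");tilt(c)
E
```

```text
t 34.2 at [616.2 120.1 208.2  10.3] gap 55.8 F [ 0.3 -0.7 -4. ] j6 1.46
-120 354 [512. 555. 569.]
-100 901 [ 25.  79. 559.]
-80 497 [ 24. 527. 552.]
-60 731 [ 26. 522. 546.]
-40 654 [ 25. 505. 541.]
-20 639 [ 25. 493. 539.]
0 736 [ 24. 472. 537.]
20 345 [ 22. 122. 149.]
40 337 [ 22.  27. 162.]
60 377 [ 22.  27. 213.]
80 498 [ 27. 185. 209.]
100 748 [ 25.  78. 172.]
120 62 [20. 21. 24.]
```

```bash
python3 - <<'E'
from h import *
from rig import cams
f=cams.get_image("scene")["frame"];o=cams.get_image("top")["frame"]
cv2.imwrite("pics/tip9.png",np.hstack([cv2.resize(o[120:280,140:300],(400,400)),cv2.resize(f[90:250,300:460],(400,400))]))
E
```

```text
(no output)
```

View pics/tip9.png

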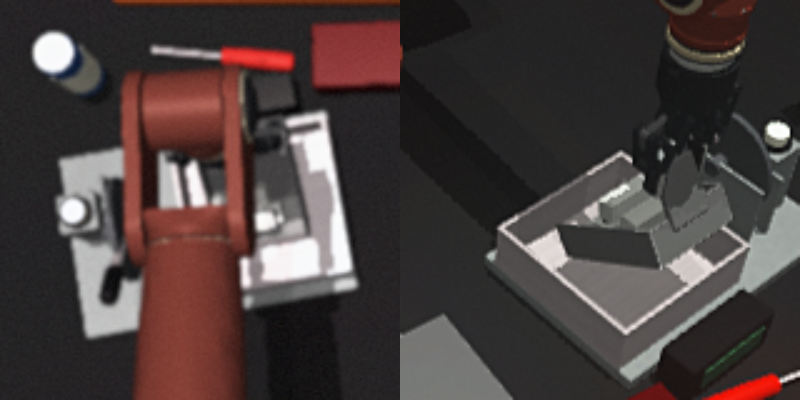

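The tray has swung mouth-down by about 50°, but the blocks have stuck on the lip (right panel, 625,205). I'll steepen it by pushing the mouth against the hopper's −x inner wall, then pull back briskly.

Request:
play_rows --grip '[0.3495, 0.3495, 0.3495, 0.3495, 0.3495, 0.3495, 0.3495, 0.3495]' --pt "-0.1 0 0.02" --pt "-0.22 0 0.03" --pt "-0.34 0 0.03" --pt "-0.46 0 0.03" --pt "-0.56 0 0.03" --pt "-0.64 0 0.03" --pt "-0.68 0 0.03" --pt "-0.68 0 0.03" --spin '[0, 0, 0, 0, 0, 0, 0, 0]'

```text
time: 35.2
position: [483.2, 95.6, 204.4]
tcp_rot: [3.128, 0.283, 0.007]
force: [1.3, -0.6, 4.2]
finger_gap: 55.6
gripper_force: 18.7
```

```bash
python3 - <<'E'
from h import *
from rig import cams
plan([]);c=cams.get_image("scene");f=c["frame"];o=cams.get_image("top")["frame"]
cv2.imwrite("pics/tip10.png",np.hstack([cv2.resize(o[120:280,140:300],(400,400)),cv2.resize(f[90:250,300:460],(400,400))]))
E
```

```text
t 35.2 at [483.2  95.6 204.4  10.3] gap 55.6 F [ 1.3 -0.6  4.2] j6 1.43
```

View pics/tip10.png

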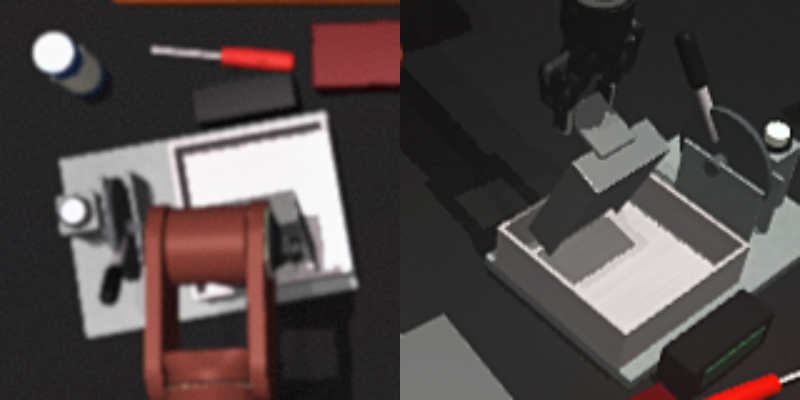

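The tray is now steeply tipped (about 70°) with its mouth at the −x wall. I'll pull it back and up a little to let the blocks fall clear.

Request:
play_rows --grip '[0.351, 0.351, 0.351, 0.351, 0.351, 0.351, 0.351]' --pt "0.15 0 -0.05" --pt "0.35 0 -0.1" --pt "0.35 0 -0.15" --pt "0.35 0 -0.15" --pt "0.35 0 -0.15" --pt "0.35 0 -0.15" --pt "0.35 0 -0.15" --spin '[0, 0, 0, 0, 0, 0, 0]'

```text
time: 36.0
position: [550.3, 108.2, 231.6]
tcp_rot: [-3.129, -0.283, 0.001]
force: [0.1, 0.4, -1.9]
finger_gap: 55.6
gripper_force: 18.0
```

```bash
python3 - <<'E'
from h import *
from rig import cams
plan([]);c=cams.get_image("scene");f=c["frame"];o=cams.get_image("top")["frame"]
cv2.imwrite("pics/tip11.png",np.hstack([cv2.resize(o[120:280,140:300],(400,400)),cv2.resize(f[90:250,300:460],(400,400))]))
E
```

```text
t 36.0 at [550.3 108.2 231.6  10.3] gap 55.6 F [ 0.1  0.4 -1.9] j6 1.45
```

View pics/tip11.png

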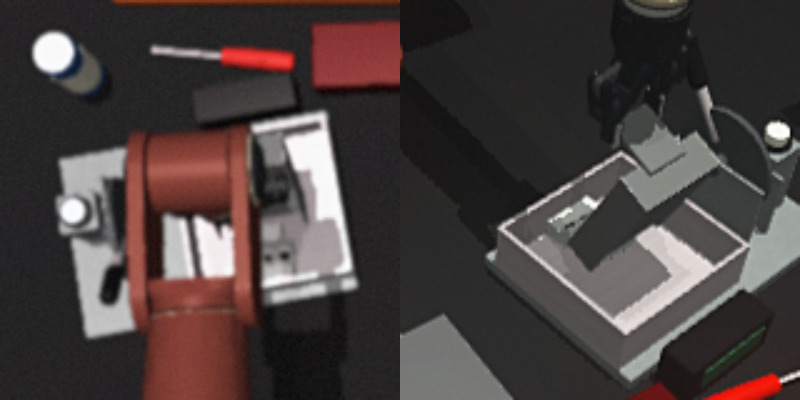

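```bash
python3 - <<'E'
from h import *
from rig import cams
c=cams.get_image("scene");W=cloud(c);a=np.radians(10.3);d=W[...,:2]-[566.5,112]
U=np.stack([d@[np.cos(a),np.sin(a)],d@[-np.sin(a),np.cos(a)],W[...,2]],-1)
def ransac(Q):
    best=None;r=np.random.default_rng(0)
    for _ in range(500):
        p=Q[r.choice(len(Q),3,False)];n=np.cross(p[1]-p[0],p[2]-p[0]);k=np.linalg.norm(n)
        if k<50:continue
        n/=k;i=abs((Q-p[0])@n)<2.5
        if best is None or i.sum()>best[1].sum():best=(n,i)
    n,i=best;q=Q[i];return np.linalg.svd(q-q.mean(0))[2][2],i
m=(abs(U[...,1])<70)&(U[...,2]>95)&(U[...,2]<230)&(abs(U[...,0])<140)
Q=U[m]
for _ in range(3):
    n,i=ransac(Q);print(i.sum(),"normal",n.round(2),"mean",Q[i].mean(0).round(),"incl",np.degrees(np.arccos(abs(n[2]))).round(1));Q=Q[~i]
f=c["frame"]
h=(abs(U[...,0])<110)&(abs(U[...,1])<110)&(U[...,2]>35)&(U[...,2]<78)&(f.min(-1)>150);print("bright raised px",h.sum())
E
```

```text
459 normal [ 0.01  1.   -0.01] mean [ 24. -58. 166.] incl 89.4
366 normal [-0.38 -0.   -0.92] mean [ 54.   0. 223.] incl 22.4
202 normal [-0.93  0.    0.38] mean [ 49.  -0. 166.] incl 67.7
bright raised px 50
```

The fit puts the tray's tilt at 67.7° (1.18 rad) over the hopper, and the wrist carries only 1.9 N, so the tray is empty. I'll ease the grip slightly to let it swing nearer its hanging angle, then check.

Request:
play_rows --grip '[0.349, 0.349, 0.349]' --pt "0 0 -0.1" --pt "0 0 -0.2" --pt "0 0 -0.2" --spin '[0, 0, 0]'

```text
time: 36.45
position: [552.7, 108.3, 275.9]
tcp_rot: [3.129, 0.283, 0.01]
force: [0.4, 0.1, -1.8]
finger_gap: 55.7
gripper_force: 16.5
```

Request:
play_rows --grip '[0.3482, 0.3482, 0.3482, 0.3482]' --pt "0 0 0" --pt "0 0 0" --pt "0 0 0" --pt "0 0 0" --spin '[0, 0, 0, 0]'

```text
time: 36.85
position: [550.8, 108.2, 270.9]
tcp_rot: [-3.129, -0.283, 0.003]
force: [0.6, -0.1, -2.2]
finger_gap: 55.8
gripper_force: 13.7
```

```bash
cat >> h.py <<'E'
def traytilt(c,centre=(566.5,112),yaw=10.3,zlo=95):
    s,p=state();W=cloud(c);a=np.radians(yaw);d=W[...,:2]-p[:2]
    U=np.stack([d@[np.cos(a),np.sin(a)],d@[-np.sin(a),np.cos(a)],W[...,2]-p[2]],-1)
    m=(abs(U[...,1])<70)&(U[...,2]>-160)&(U[...,2]<25)&(abs(U[...,0])<170)&(W[...,2]>zlo)&(W[...,2]>10)
    Q=U[m];r=np.random.default_rng(0)
    for _ in range(4):
        best=None
        for _ in range(500):
            t=Q[r.choice(len(Q),3,False)];n=np.cross(t[1]-t[0],t[2]-t[0]);k=np.linalg.norm(n)
            if k<50:continue
            i=abs((Q-t[0])@(n/k))<2.5
            if best is None or i.sum()>best.sum():best=i
        q=Q[best];n=np.linalg.svd(q-q.mean(0))[2][2];n*=np.sign(n[2])
        print(best.sum(),"n",n.round(2),"mean rel tcp",q.mean(0).round(),"incl",np.degrees(np.arccos(abs(n[2]))).round(1));Q=Q[~best]
E
python3 - <<'E'
from h import *
from rig import cams
plan([]);traytilt(cams.get_image("scene"))
E
```

```text
t 36.9 at [550.8 108.2 270.9  10.3] gap 55.8 F [ 0.6 -0.1 -2.2] j6 1.45
701 n [0.45 0.   0.89] mean rel tcp [52. -0.  0.] incl 27.0
528 n [-0.01 -1.    0.01] mean rel tcp [ 37. -57. -74.] incl 89.5
244 n [-0.92  0.    0.39] mean rel tcp [ 62.   2. -71.] incl 67.2
162 n [0.45 0.   0.89] mean rel tcp [41. -3.  2.] incl 26.5
```

Request:
play_rows --grip '[0.3472, 0.3472, 0.3472, 0.3472]' --pt "0 0 0" --pt "0 0 0" --pt "0 0 0" --pt "0 0 0" --spin '[0, 0, 0, 0]'

```text
time: 37.3
position: [551.3, 108.3, 272.2]
tcp_rot: [3.129, 0.283, 0.0]
force: [-0.7, 0.2, -1.2]
finger_gap: 55.6
gripper_force: 10.2
```

Request:
play_rows --grip '[0.3466, 0.3466, 0.3466, 0.3466]' --pt "0 0 0" --pt "0 0 0" --pt "0 0 0" --pt "0 0 0" --spin '[0, 0, 0, 0]'

```text
time: 37.7
position: [551.2, 108.3, 272.1]
tcp_rot: [-3.129, -0.283, -0.0]
force: [0.7, 0.4, -1.9]
finger_gap: 55.7
gripper_force: 8.1
```

```bash
python3 - <<'E'
from h import *
from rig import cams
plan([]);traytilt(cams.get_image("scene"))
E
```

```text
t 37.7 at [551.2 108.3 272.1  10.3] gap 55.7 F [ 0.7  0.4 -1.9] j6 1.45
743 n [ 0.52 -0.    0.85] mean rel tcp [51.  0. -3.] incl 31.3
537 n [-0.01  1.    0.  ] mean rel tcp [ 30. -57. -77.] incl 89.9
146 n [ 0.51 -0.    0.86] mean rel tcp [33. -3.  4.] incl 30.7
140 n [-0.9  -0.    0.44] mean rel tcp [ 57.   2. -73.] incl 64.0
```

Request:
play_rows --grip '[0.346, 0.346, 0.346, 0.346, 0.346]' --pt "0 0 0" --pt "0 0 0" --pt "0 0 0" --pt "0 0 0" --pt "0 0 0" --spin '[0, 0, 0, 0, 0]'

```text
time: 38.25
position: [551.2, 108.3, 272.1]
tcp_rot: [-3.129, -0.283, -0.0]
force: [0.1, 1.8, -1.6]
finger_gap: 56.0
gripper_force: 5.9
```

Request:
play_rows --grip '[0.37, 0.37, 0.37, 0.37]' --pt "0 0 0" --pt "0 0 0" --pt "0 0 0" --pt "0 0 0" --spin '[0, 0, 0, 0]' --force 100

```text
time: 38.65
position: [551.2, 108.2, 272.1]
tcp_rot: [3.129, 0.283, 0.0]
force: [0.4, -0.6, -1.6]
finger_gap: 55.0
gripper_force: 56.0
```

```bash
python3 - <<'E'
from h import *
from rig import cams
plan([(600,0,262,6),(620,-100,262,2.5),(580,-162,262,2.5)]);traytilt(cams.get_image("scene"))
E
```

```text
t 38.6 at [551.2 108.2 272.1  10.3] gap 55.0 F [ 0.4 -0.6 -1.6] j6 1.45
-> [600.   0. 262.   6.] slide [0.143, 0.576, 0.051] spin 0.096 rows 4 
-> [ 620.  -100.   262.     2.5] slide [0.047, 0.508, -0.0] spin 0.078 rows 4 
-> [ 580.  -162.   262.     2.5] slide [-0.213, 0.301, -0.0] spin -0.0 rows 3 
709 n [0.67 0.01 0.74] mean rel tcp [ 44.   1. -11.] incl 42.2
525 n [-0.01 -1.    0.01] mean rel tcp [ 11. -57. -82.] incl 89.7
160 n [0.66 0.   0.75] mean rel tcp [ 35. -11.  -8.] incl 41.3
121 n [0.67 0.02 0.74] mean rel tcp [45.  5. -7.] incl 42.4
```

Request:
play_rows --grip '[0.37, 0.37, 0.37, 0.37, 0.37, 0.37]' --pt "0.03 0.12 0" --pt "0.08 0.3 0" --pt "0.12 0.45 0" --pt "0.143 0.55 0" --pt "0.143 0.576 0" --pt "0.143 0.576 0" --spin '[0.096, 0.096, 0.096, 0.096, 0.096, 0.096]'

```text
time: 39.3
position: [600.0, -0.4, 271.9]
tcp_rot: [-3.137, -0.163, 0.001]
force: [-1.1, -0.1, -1.5]
finger_gap: 54.7
gripper_force: 56.2
```

Request:
play_rows --grip '[0.37, 0.37, 0.37, 0.37, 0.37, 0.37]' --pt "0.01 0.1 0" --pt "0.02 0.28 0" --pt "0.04 0.42 0" --pt "0.047 0.5 0" --pt "0.047 0.508 0" --pt "0.047 0.508 0" --spin '[0.078, 0.078, 0.078, 0.078, 0.078, 0.078]'

```text
time: 39.9
position: [619.8, -99.1, 272.0]
tcp_rot: [-3.14, -0.069, 0.001]
force: [-0.2, -0.0, -1.7]
finger_gap: 54.9
gripper_force: 56.4
```

Request:
play_rows --grip '[0.37, 0.37, 0.37, 0.37, 0.37, 0.37]' --pt "-0.06 0.08 0" --pt "-0.15 0.2 0" --pt "-0.22 0.28 0.1" --pt "-0.25 0.3 0.25" --pt "-0.25 0.3 0.35" --pt "-0.25 0.3 0.4" --spin '[0, 0, 0, 0, 0, 0]'

```text
time: 40.5
position: [571.3, -160.3, 189.6]
tcp_rot: [-3.139, -0.07, 0.005]
force: [-0.1, 0.4, -2.0]
finger_gap: 54.8
gripper_force: 56.4
```

```bash
python3 - <<'E'
from h import *
from rig import cams
plan([(572,-162.6,150,2.5)]);c=cams.get_image("scene");traytilt(c,yaw=2.5,zlo=20)
W=cloud(c);a=np.radians(10.3);d=W[...,:2]-[568,113.5]
ux=d@[np.cos(a),np.sin(a)];uy=d@[-np.sin(a),np.cos(a)]
for n in("scene","top"):
    if n=="top":c=cams.get_image(n);W=cloud(c);d=W[...,:2]-[565.4,110.2];ux=d@[np.cos(a),np.sin(a)];uy=d@[-np.sin(a),np.cos(a)]
    m=(abs(ux)<97)&(abs(uy)<97)&(W[...,2]>38)&(W[...,2]<80);print(n,m.sum())
    k,l,s,_=cv2.connectedComponentsWithStats(m.astype(np.uint8))
    for i in range(1,k):
        if s[i,4]>20:q=l==i;print(s[i].tolist(),rect(np.c_[ux[q],uy[q]]),W[q][:,2].mean())
f=c["frame"];g=cams.get_image("scene")["frame"]
cv2.imwrite("pics/hop12.png",np.hstack([cv2.resize(f[120:280,190:350],(400,400)),cv2.resize(g[110:310,260:460],(400,400))]))
E
```

```text
t 40.5 at [ 571.3 -160.3  189.6    2.6] gap 54.8 F [-0.1  0.4 -2. ] j6 1.13
-> [ 572.  -162.6  150.     2.5] slide [0.003, 0.012, 0.198] spin 0.002 rows 2 
820 n [ 0.67 -0.01  0.74] mean rel tcp [ 46.  -1. -12.] incl 42.3
293 n [-0.  1.  0.] mean rel tcp [ 10. -56. -83.] incl 89.8
240 n [ 0.67 -0.01  0.74] mean rel tcp [34. 10. -6.] incl 42.4
142 n [ 0.68 -0.01  0.74] mean rel tcp [48. -6. -9.] incl 42.6
scene 512
[359, 169, 36, 26, 496] [-56.2   9.3  86.2  80.9  88.6] 52.95823477876186
top 488
[232, 209, 26, 26, 488] [-57.7   8.7  84.3  77.9  89.6] 53.25585877384792
```

View pics/hop12.png

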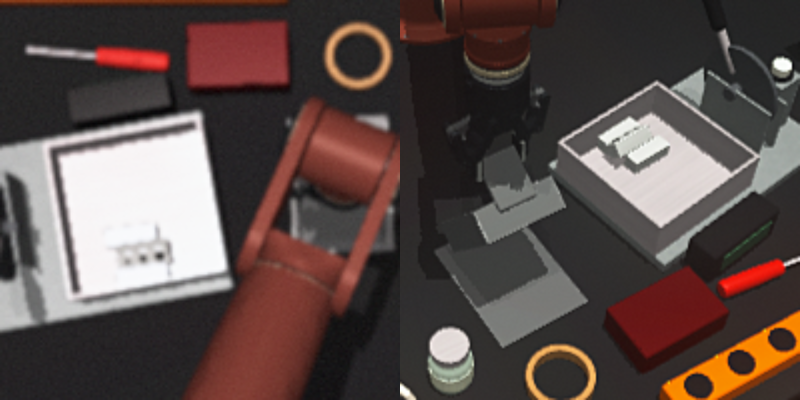

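All three blocks lie in the hopper, at left-panel (140,245), and the lever is still up. Now I lower the empty tray: mouth edge onto the mat first, then swing it flat along an arc with a light grip.

Request:
play_rows --grip '[0.36, 0.36, 0.36, 0.36, 0.36]' --pt "0.003 0.008 0.06" --pt "0.003 0.008 0.12" --pt "0.003 0.008 0.15" --pt "0.003 0.008 0.15" --pt "0.003 0.008 0.15" --spin '[0, 0, 0, 0, 0]'

```text
time: 41.15
position: [575.7, -164.0, 165.7]
tcp_rot: [3.14, 0.068, 0.009]
force: [1.7, 0.9, 8.7]
finger_gap: 55.3
gripper_force: 55.2
```

Request:
play_rows --grip '[0.352, 0.352, 0.352]' --pt "0 0 0.02" --pt "0 0 0.04" --pt "0 0 0.04" --spin '[0, 0, 0]'

```text
time: 41.45
position: [579.9, -165.0, 163.4]
tcp_rot: [3.136, 0.069, 0.028]
force: [2.7, 2.5, 21.5]
finger_gap: 55.6
gripper_force: 29.1
```

```bash
python3 - <<'E'
from h import *
from rig import cams
plan([]);traytilt(cams.get_image("scene"),yaw=2.5,zlo=12)
E
```

```text
t 41.5 at [ 579.9 -165.   163.4    2.5] gap 55.6 F [ 2.7  2.5 21.5] j6 1.12
798 n [ 0.7  -0.    0.72] mean rel tcp [ 44.   1. -12.] incl 44.3
279 n [0.01 1.   0.  ] mean rel tcp [  7. -56. -81.] incl 90.0
229 n [ 0.71 -0.    0.71] mean rel tcp [ 52.  -3. -26.] incl 45.1
173 n [0.7  0.01 0.71] mean rel tcp [ 51.   5. -13.] incl 44.5
```

```bash
cat >> h.py <<'E'
def trayfit(c,yaw,n):
    "extent of rear-face points along tray z and its yz offset, relative to TCP; n=(nx,nz) tray x axis"
    s,p=state();W=cloud(c);a=np.radians(yaw);d=W[...,:2]-p[:2]
    U=np.stack([d@[np.cos(a),np.sin(a)],W[...,2]-p[2]],-1);v=d@[-np.sin(a),np.cos(a)]
    n=np.array(n)/np.hypot(*n);ez=np.array([-n[1],n[0]])
    r=U@n;z=U@ez;m=(abs(v)<62)&(z>-110)&(z<60)&(abs(r-np.median(r[(abs(v)<25)&(abs(r-20)<12)&(z>-90)&(z<0)]))<3)&(W[...,2]>8)
    h=m&(abs(v)<20);print("rear face offset",np.median(r[m]),"z extent mid",np.percentile(z[h],[1,99]).round(1),"sides",np.percentile(z[m&(abs(v)>35)],[1,99]).round(1),"v range",np.percentile(v[m],[1,99]).round(1))
E
python3 - <<'E'
from h import *
from rig import cams
trayfit(cams.get_image("scene"),2.5,(.705,.71))
E
```

```text
rear face offset 22.481421196674802 z extent mid [-77.2  18.7] sides [-76.8  11.3] v range [-54.9  59. ]
```

The contact is the side walls' front lower corner at tray (−90, 0), so the tray pivots about that. I'll lift slightly, shift 18 mm towards the mat's centre, and then do the arc.

Request:
play_rows --grip '[0.352, 0.352, 0.352, 0.352, 0.352]' --pt "0 0 -0.1" --pt "-0.06 0 -0.12" --pt "-0.12 0 -0.12" --pt "-0.12 0 -0.12" --pt "-0.12 0 -0.12" --spin '[0, 0, 0, 0, 0]'

```text
time: 42.05
position: [548.7, -164.6, 176.9]
tcp_rot: [-3.14, -0.068, 0.002]
force: [0.0, -0.0, -1.1]
finger_gap: 55.3
gripper_force: 26.7
```

```bash
python3 - <<'E'
from h import *
from rig import cams
plan([]);c=cams.get_image("scene");traytilt(c,yaw=2.5,zlo=12);trayfit(c,2.5,(.705,.71))
E
```

```text
t 42.0 at [ 548.7 -164.6  176.9    2.5] gap 55.3 F [ 0.  -0.  -1.1] j6 1.11
781 n [ 0.69 -0.    0.73] mean rel tcp [ 42.   3. -12.] incl 43.4
278 n [0.   1.   0.01] mean rel tcp [  7. -55. -81.] incl 89.6
213 n [0.68 0.   0.73] mean rel tcp [42.  4. -7.] incl 43.2
169 n [ 0.68 -0.    0.73] mean rel tcp [ 41.  -8. -16.] incl 42.8
rear face offset 21.767352445446278 z extent mid [-77.4  19.3] sides [-77.   20.9] v range [-54.4  59.3]
```

Request:
play_rows --grip '[0.3495, 0.3495, 0.3495, 0.3495, 0.3495, 0.3495, 0.3495, 0.3495, 0.3495, 0.3495]' --pt "0.035 0 0.06" --pt "0.035 0 0.1" --pt "0.035 0 0.105" --pt "0.1 0 0.12" --pt "0.16 0 0.145" --pt "0.217 0 0.165" --pt "0.27 0 0.195" --pt "0.315 0 0.22" --pt "0.357 0 0.245" --pt "0.357 0 0.245" --spin '[0, 0, 0, 0, 0, 0, 0, 0, 0, 0]'

```text
time: 43.1
position: [624.2, -161.6, 130.3]
tcp_rot: [3.14, 0.07, 0.009]
force: [3.6, 1.5, 6.0]
finger_gap: 55.9
gripper_force: 21.4
```

```bash
python3 - <<'E'
from h import *
from rig import cams
plan([]);c=cams.get_image("scene");traytilt(c,yaw=2.5,zlo=12)
E
```

```text
t 43.1 at [ 624.2 -161.6  130.3    2.5] gap 55.9 F [3.6 1.5 6. ] j6 1.16
612 n [0.93 0.01 0.38] mean rel tcp [ 29.  -1. -22.] incl 67.9
279 n [0.02 0.06 1.  ] mean rel tcp [   2.  -14. -107.] incl 3.9
293 n [-0.01 -1.    0.02] mean rel tcp [-27. -56. -67.] incl 88.9
232 n [0.93 0.03 0.37] mean rel tcp [ 31.  10. -18.] incl 68.0
```

Request:
play_rows --grip '[0.3495, 0.3495, 0.3495, 0.3495, 0.3495, 0.3495, 0.3495, 0.3495]' --pt "0.065 0 0.05" --pt "0.122 0 0.1" --pt "0.165 0 0.145" --pt "0.198 0 0.185" --pt "0.235 0 0.235" --pt "0.265 0 0.275" --pt "0.265 0 0.285" --pt "0.265 0 0.285" --spin '[0, 0, 0, 0, 0, 0, 0, 0]'

```text
time: 43.95
position: [672.6, -159.1, 70.7]
tcp_rot: [-3.14, -0.069, 0.004]
force: [-0.2, -0.4, -1.2]
finger_gap: 55.7
gripper_force: 21.0
```

```bash
python3 - <<'E'
from h import *
from rig import cams
plan([]);c=cams.get_image("scene");traytilt(c,yaw=2.5,zlo=12)
E
```

```text
t 44.0 at [ 672.6 -159.1   70.7    2.5] gap 55.7 F [-0.2 -0.4 -1.2] j6 1.19
454 n [ 0.01 -0.01  1.  ] mean rel tcp [ 21. -14. -48.] incl 0.9
334 n [-1.    0.    0.08] mean rel tcp [  9.   0. -17.] incl 85.3
232 n [ 0.01 -1.    0.03] mean rel tcp [-66. -56. -36.] incl 88.5
201 n [-0.01 -0.    1.  ] mean rel tcp [-19.   1. -56.] incl 0.6
```

Request:
play_rows --grip '[0.345, 0.34, 0.33, 0.3, 0.1, 0.1, 0.1]' --pt "0 0 0" --pt "0 0 0" --pt "0 0 0" --pt "0 0 0" --pt "0 0 0" --pt "0 0 0" --pt "0 0 0" --spin '[0, 0, 0, 0, 0, 0, 0]'

```text
time: 44.7
position: [673.7, -159.3, 72.2]
tcp_rot: [3.141, 0.069, 0.0]
force: [0.0, -0.2, -0.8]
finger_gap: 77.0
gripper_force: 0.0
```

Request:
play_rows --grip '[0.1, 0.1, 0.1, 0.1, 0.1, 0.1, 0.1, 0.1]' --pt "0 0 -0.1" --pt "0 0 -0.3" --pt "0 0 -0.5" --pt "0 0 -0.7" --pt "0 0 -0.8" --pt "0 -0.6 -0.9" --pt "0 -0.8 -0.9" --pt "0 -0.8 -0.9" --spin '[0, 0, 0, 0, 0, 0, 0, 0]'

```text
time: 45.5
position: [667.0, -9.5, 251.7]
tcp_rot: [-3.141, -0.066, -0.002]
force: [1.0, -0.2, 0.3]
finger_gap: 76.8
gripper_force: 0.0
```

```bash
python3 - <<'E'
from h import *
from rig import cams
plan([(650,120,250,5),(555.5,339.3,250,5),(555.5,339.3,160,5)])
for n in("scene","top"):
    c=cams.get_image(n);W=cloud(c)
    T=(abs(W[...,1]+160)<50)&(W[...,0]>640)&(W[...,0]<705)&(W[...,2]>92)&(W[...,2]<108)&(c["frame"].min(-1)>30);print(n,"handle",T.sum(),rect(W[T][:,:2]),W[T][:,2].max())
    T=(abs(W[...,1]+160)<40)&(W[...,0]>570)&(W[...,0]<640)&(W[...,2]<20);
    A=np.c_[W[T][:,:2]-[606,-161],np.ones(T.sum())];print("floor fit",np.linalg.lstsq(A,W[T][:,2],rcond=None)[0].round(3))
    d=W[...,:2]-[555.5,339.3];B=(np.hypot(d[...,0],d[...,1])<25)&(W[...,2]>138)&(c["frame"].min(-1)>140);print("button",B.sum(),W[B].mean(0).round(1) if B.sum() else 0)
E
```

```text
t 45.5 at [667.   -9.5 251.7   2.4] gap 76.8 F [ 1.  -0.2  0.3] j6 1.4
-> [650. 120. 250.   5.] slide [-0.058, -0.651, 0.008] spin -0.057 rows 4 
-> [555.5 339.3 250.    5. ] slide [-0.375, -1.134, -0.0] spin -0.0 rows 6 SPLIT
-> [555.5 339.3 160.    5. ] slide [0.0, 0.0, 0.45] spin -0.0 rows 3 
scene handle 102 [ 681.2 -157.3   56.3   11.9  -89.7] 106.55266512888713
floor fit [2.000e-03 4.000e-03 6.723e+00]
button 49 [557.8 340.8 145.5]
top handle 53 [ 676.4 -160.4   52.8   10.1   89.7] 106.94582166940248
floor fit [ 4.000e-03 -1.100e-02  6.379e+00]
button 62 [553.  337.  144.4]
```

The tray stands flat with its origin about 4 mm from the mat's centre. Now the release button, with the fingers shut.

Request:
play_rows --grip '[1, 1, 1, 1, 1, 1]' --pt "-0.058 -0.65 -0.1" --pt "-0.058 -0.65 -0.1" --pt "-0.058 -0.65 -0.1" --pt "-0.058 -0.65 -0.1" --pt "-0.058 -0.65 -0.1" --pt "-0.058 -0.65 -0.1" --spin '[-0.175, -0.175, -0.175, -0.175, -0.175, -0.175]' --force 40

```text
time: 46.2
position: [650.0, 117.2, 270.3]
tcp_rot: [3.128, 0.282, -0.001]
force: [-0.5, 0.5, 0.1]
finger_gap: -0.2
gripper_force: 0.0
```

```bash
python3 - <<'E'
from h import *
plan([(610,240,265,10.3),(555.5,339.3,250,10.3),(555.5,339.3,155,10.3)])
E
```

```text
t 46.2 at [650.  117.2 270.3  10.3] gap -0.2 F [-0.5  0.5  0.1] j6 1.46
-> [610.  240.  265.   10.3] slide [-0.087, -0.64, 0.027] spin -0.0 rows 4 
-> [555.5 339.3 250.   10.3] slide [-0.179, -0.537, 0.075] spin -0.0 rows 4 
-> [555.5 339.3 155.   10.3] slide [0.0, 0.0, 0.475] spin -0.0 rows 3
```

Request:
play_rows --grip '[1, 1, 1, 1, 1]' --pt "-0.087 -0.64 0.027" --pt "-0.087 -0.64 0.027" --pt "-0.087 -0.64 0.027" --pt "-0.087 -0.64 0.027" --pt "-0.087 -0.64 0.027" --spin '[0, 0, 0, 0, 0]'

```text
time: 46.7
position: [610.0, 240.3, 265.1]
tcp_rot: [3.128, 0.283, -0.001]
force: [0.1, -0.3, 1.0]
finger_gap: 0.3
gripper_force: 0.0
```

Request:
play_rows --grip '[1, 1, 1, 1, 1, 1, 1]' --pt "-0.179 -0.537 0.075" --pt "-0.179 -0.537 0.075" --pt "-0.179 -0.537 0.075" --pt "-0.179 -0.537 0.2" --pt "-0.179 -0.537 0.35" --pt "-0.179 -0.537 0.45" --pt "-0.179 -0.537 0.45" --spin '[0, 0, 0, 0, 0, 0, 0]'

```text
time: 47.4
position: [554.2, 337.6, 171.0]
tcp_rot: [3.126, 0.28, -0.011]
force: [-1.4, 0.3, -0.2]
finger_gap: 0.2
gripper_force: 0.0
```

```bash
python3 - <<'E'
from h import *
plan([(555.5,339.3,133,10.3)])
E
```

```text
t 47.4 at [554.2 337.6 171.   10.2] gap 0.2 F [-1.4  0.3 -0.2] j6 1.83
-> [555.5 339.3 133.   10.3] slide [0.008, -0.007, 0.19] spin -0.002 rows 2
```

Request:
play_rows --grip '[1, 1, 1, 1, 1, 1]' --pt "0.004 -0.004 0.08" --pt "0.004 -0.004 0.13" --pt "0.004 -0.004 0.17" --pt "0.004 -0.004 0.195" --pt "0.004 -0.004 0.2" --pt "0.004 -0.004 0.2" --spin '[0, 0, 0, 0, 0, 0]'

```text
time: 48.0
position: [556.4, 341.4, 136.6]
tcp_rot: [3.128, 0.284, 0.002]
force: [-0.3, -2.5, 3.8]
finger_gap: -0.1
gripper_force: 2.2
```

Request:
play_rows --grip '[1, 1, 1, 1]' --pt "0 0 0.02" --pt "0 0 0.035" --pt "0 0 0.035" --pt "0 0 0.035" --spin '[0, 0, 0, 0]'

```text
time: 48.4
position: [557.1, 341.9, 135.8]
tcp_rot: [-3.129, -0.285, -0.005]
force: [-9.1, -7.5, 25.7]
finger_gap: 0.1
gripper_force: 12.6
```

```bash
cat >> h.py <<'E'
def lever(c):
    W=cloud(c);a=np.radians(10.3);d=W[...,:2]-[566.5,112];Z=W[...,2]
    ux=d@[np.cos(a),np.sin(a)];uy=d@[-np.sin(a),np.cos(a)]
    m=(abs(uy-171)<14)&(Z>118)&(Z<260)&(ux<-75)&(ux>-170)
    if m.sum()>5:print("lever pts",m.sum(),"theta ~",np.arctan2(np.median(Z[m])-105,4-np.median(ux[m]))-np.radians(12), "zmax",Z[m].max())
E
python3 - <<'E'
from h import *
from rig import cams
plan([]);lever(cams.get_image("scene"));lever(cams.get_image("top"))
E
```

```text
t 48.4 at [557.1 341.9 135.8  10.4] gap 0.1 F [-9.1 -7.5 25.7] j6 1.83
lever pts 178 theta ~ 0.05374158011311758 zmax 152.3597980597164
lever pts 191 theta ~ 0.05173759470736089 zmax 153.40732209953663
```

The button is on its stop (25 N) and the lever has dropped home. I'll back off and check everything.

Request:
play_rows --grip '[1, 1, 1, 1, 1, 1, 1, 1]' --pt "0 0 -0.1" --pt "0 0 -0.3" --pt "0 0 -0.6" --pt "0 0 -0.9" --pt "0.1 0.3 -0.9" --pt "0.1 0.6 -0.9" --pt "0.1 0.6 -0.9" --pt "0.1 0.6 -0.9" --spin '[0, 0, 0, 0, 0, 0, 0, 0]'

```text
time: 49.3
position: [597.9, 224.6, 308.8]
tcp_rot: [-3.129, -0.278, -0.001]
force: [0.2, 0.3, -1.1]
finger_gap: -0.0
gripper_force: 0.0
```

Request:
play_rows --grip '[1, 1, 1, 1, 1, 1, 1, 1]' --pt "0 0.3 0" --pt "0 0.6 0" --pt "0 0.9 0" --pt "0 0.9 0" --pt "0 0.9 0" --pt "0 0.9 0" --pt "0 0.9 0" --pt "0 0.9 0" --spin '[0, 0, 0, 0, 0, 0, 0, 0]'

```text
time: 50.1
position: [629.3, 51.8, 308.4]
tcp_rot: [-3.128, -0.288, 0.0]
force: [-0.1, -0.6, -0.1]
finger_gap: 0.1
gripper_force: 0.0
```

```bash
python3 - <<'E'
from h import *
from rig import cams
plan([]);c=cams.get_image("scene");lever(c);W=cloud(c)
T=(abs(W[...,1]+160)<50)&(W[...,0]>640)&(W[...,0]<705)&(W[...,2]>92)&(W[...,2]<108)&(c["frame"].min(-1)>30);print("handle",T.sum(),rect(W[T][:,:2]))
cv2.imwrite("pics/final.png",c["frame"])
E
```

```text
t 50.1 at [629.3  51.8 308.4  10.5] gap 0.1 F [-0.1 -0.6 -0.1] j6 1.35
lever pts 35 theta ~ 0.03379580492886769 zmax 135.57374069222902
handle 98 [ 681.3 -157.6   54.5   11.4  -87.9]
```

View pics/final.png

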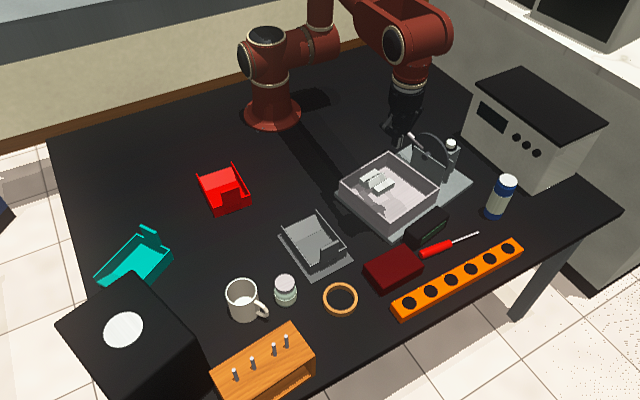

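The picture shows the blocks in the hopper (378,182), the empty tray flat on its mat (316,245), the lever home, and the bystanders where they were. I'm handing in the job.

```bash
python3 -c "
from rig import close_job
print(close_job())"
```

```text
the job is handed in; nothing more can be done
None
```

I handed the job in after about 50 s of robot time, and the verdict was not shown: my camera checks showed the lever held in its third notch and then dropped home, all three blocks in the hopper, the empty tray flat on its mat (about 4 mm off centre), and the other things on the bench where they were.

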